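Load the lamp curing rack and start it at the guarded switch

TASK

Slide the loose tray of chopsticks onto the top pair of rails in the curing rack, right under the lamp hood, fully home against the stops, and let go of it. Then, at the control box, flip the steel guard up until it stays open by itself, and switch the lamps on by pressing the upper half of the rocker switch beneath it, leaving the guard up. Leave the jar, the cup, the bowl and the tray that is already in the rack where they are.

Things in the scene. Friction and masses are not known exactly. Their poses are not given: they have to be found in the camera images.
- tray_handle (a point): Centre of the handle of the loose tray to be loaded: a black block 46 long (x) x 30 wide (y, the width to grip) x 22 mm high, at the middle of the tray's front edge; this point is 20 mm above the tray's underside, 73 mm in front (-x) of its centre. x points from the handle into the tray, z up. The tray starts flat on the table. Held here it is front-heavy: grip firmly, 30 to 60 N.
- tray_centre (a point): Centre of the same loose tray, 10 mm above its underside; same axes as the handle. Shallow aluminium tray 100 (x) x 200 (y) mm without the handle, rim 12 mm high, with six lacquered chopsticks fixed across two wooden combs (top 22 mm above the underside). About 0.15 kg.
- tray: The same loose tray; origin at the centre of its underside, axes as above.
- rails: The top rail pair, the one to use: two level steel ledges 14 mm wide, x = -49 to +65 mm, open in front. Origin: on the ledges' upper face, midway, right below the centre of a tray that is home (its handle's centre is then at -73, 0, 20 mm). x points into the rack, z up. 12 mm high stops meet the tray's back edge at x = +50. Side walls at y = +-105 leave 5 mm play each side. Height: 138 to 162 mm.
- rack: Curing rack: aluminium side walls 226 mm wide overall, front edge at x = -60 mm, back at +60, open front (facing -x) and back. Origin: centre of its foot on the table; x into the rack. Lamp hood over the whole top from 225 to 280 mm height, flush with the front, so the gripper must lean back from it. Lower rails at 45 mm hold another tray; the middle pair at 95 mm is empty and not to be used.
- switch_panel (a point): On the sloping panel of the grey control box, below the middle of the guard's hinge. x up the slope, y along the hinge, z square out of the panel. The panel slopes 30 degrees, low side to the robot. Box 120 mm deep, 150 wide, 30 high in front, 99 at the back, fixed, left or right of the rack; panel from x = -109 to +30 mm. Rocker pivot at (-36, 0, 6) mm. 9 mm hinge lugs at y = +-28.
- guard_hinge (a point): Middle of the guard's hinge axis (its y axis), 4 mm above the panel. Its axes turn with the guard; closed they equal those of switch_panel. Turning about +y opens it.
- guard_side (a point): Middle between the guard's two side walls, where they can be gripped: in the guard_hinge frame at (-46, 0, 20) mm; moves with the guard. The guard is a steel cap of 3 mm sheet over the switch, 46 mm wide over the side walls (y), 68 mm long, its top 31 mm above the panel, walls ending 3 mm above it. 90 g.
- guard_lip (a point): Underside of the guard's lip, in the guard_hinge frame at (-78, 0, 24) mm; moves with the guard. The lip continues the guard's top 16 mm beyond its front wall, 30 mm wide (y), 3 mm thick; when closed 28 mm of room lies below it, so it can also be lifted from below.
- guard (a joint): Guard angle in rad: 0 closed, 2.1 open on its stop. The hinge is free: by its weight the guard falls shut below about 1.67 and falls open to the stop above that. Open, it stands nearly upright behind the rocker and reaches about 85 mm above the hinge.
- switch_on_half (a point): Middle of the face of the rocker's upper half (nearer the hinge), the spot to press along -z of switch_panel; moves with the rocker. Black rocker 48 mm long (x), 24 wide (y), in a 58 x 34 mm bezel 8 mm high. Off, the spot is 18 mm above the panel and 24 mm down the slope from the hinge; pressed it sinks about 5 mm.
- rocker (a joint): Rocker angle in rad: 0 off (upper half proud), 0.36 fully on (upper half down). It stays where it is left; 2 to 3 N on the spot moves it.
- tray_low: Another tray like the first, already home on the rack's lowest rails; not to be moved. Origin: centre of its underside.
- jar: Closed glass jar, 60 mm diameter, 65 mm high; bystander. Origin: centre of its underside.
- cup: Dark red lacquered cup, 66 mm across, 62 mm high; bystander. Origin: centre of its underside.
- bowl: Small white bowl, 84 mm across, 34 mm high; bystander. Origin: centre of its underside.

How it is judged:
By the outcome, as a careful person would: the job done as asked, in the order asked, and still so for the second after the job is handed in, with the robot touching nothing.
It also fails if it takes over 72 s, if anything falls off the work surface, if the arm or the gripper's body presses on something with over 40 N, if the wrist force passes 120 N, or if a joint passes its speed limit or range.

ROBOT

A 6-joint arm with a two-finger parallel gripper is mounted at the origin on the work surface. World frame = base frame: x ahead of the robot, y to its left, z up, the work surface at z = 0. Lengths are in m, angles in rad, forces in N, time in s.
With the tool pointing down it reaches from about 0.425 to 0.925 m from the base axis. Payload 12.5 kg.
Tool frame: the origin (TCP) lies on the centre line of the jaws, within the pads' length; the fingertips stand 17 mm ahead of it and the grasp point (between the pads) lies 2 mm behind it; z points along the fingers, y is the line along which they close (so a half turn about z gives the same grasp; the last joint's range is limited). The gripper opens to 85 mm and grips with 20 to 120 N. Pads are 22 mm wide; open, the fingers measure 114 mm over their backs; the gripper's body (76 mm by 85 mm) begins 54 mm behind the grasp point. The pads swing forward as they close: fully open they stand 13 mm farther back than shut.
Start: joints at [-1.39, 0.491, 1.559, -0, 1.092, -0.106], TCP at [0.177, -0.599, 0.214] pointing down, gripper open.
Joint ranges: [-3.1, 3.1], [-0.84, 2.19], [0.05, 2.79], [-1.13, 4.28], [0.06, 2.93], [-2.69, 2.69]. Speed limits (rad/s): [2.22, 2.22, 2.79, 3.14, 3.14, 3.14].

INTERFACE

Orientations are given as a rotation vector (axis times angle).
In Python, from rig import env gives the robot as it stands.
- The arm moves only by the tool jog_arm, never from a script. Its argument "moves" is a list of rows, each a list of 6 numbers: the shift along the world's x, y, z in units of 200 mm (1.0 is 200 mm), then the turn, a rotation vector about the world's x, y, z in units of 45 degrees (1.0 is 45 degrees). A call has 1 to 8 rows; each row is the pose to reach, as a shift and turn from the pose commanded when the call began; what a row does not reach only later rows make up. A row lasts 1/12 s, in which the tool goes at most 41.7 mm and 7.16 degrees, less where a joint would pass 70% of its speed; a pose out of reach is approached as far as the arm can. A call with a number of a shift or a turn outside -1 to 1 is refused whole. A call with a gripper value outside its range is refused whole. "jaw" is the opening, from 0 (shut) to 1 (fully open), set as the call begins (left out, the last holds). The fingers move at their own pace and stop on an object; "grip_force" is the grip in N (left out, the last holds). Time passes only in rows, so rows that repeat a pose let the fingers close. It gives the time, the measured TCP pose, the force, the opening and the grip force at its end, in the units of the state.
- env.get_state(): the state, without advancing time (a new reading comes with each control period).
- env.capture(name): name is "scene" or "side" or "wrist"; returns a dict with "pixels" (480x640x3 uint8, red, green, blue), "range_z" (480x640 float32, m along the optical axis (not along the pixel's ray), 0 where there is no reading), "camera_matrix" (3x3 intrinsics, pixels), "dist" ([k1, k2, p1, p2, k3] as OpenCV has them; the pictures are not rectified), "rvec" (rotation vector, rad) and "tvec" (3), from world to camera coordinates, as OpenCV has them. Camera axes: x right, y down, z forward; pixel columns grow to the right and rows downward; lengths in m; the calibration is good to about 2 mm. A picture is of the moment at which its call begins.
- env.job_done(): hands the job in; it is judged then, once.
The state is a dict: "clock": time; "joints": joint angles; "joint_vel": joint speeds; "joint_torque": joint torques, N m; "tool_pos": TCP position; "ee_rot": TCP orientation; "wrist_force": force on the tool from outside, world axes, zero at the start; "moment": the same for the moment, N m; "finger_gap": finger opening in m; "finger_force": force on a finger pad.
Only numpy, scipy, OpenCV 4.12 (cv2) and the standard library are available. Lean on these libraries where they do the work, as an engineer would, in place of code of your own. Each camera call takes 0.05 s, during which the arm holds its last target. There are 200 camera calls.

## Working session

There is one attempt and no reset: what is moved stays moved. The work goes in short steps, Python scripts to look and compute and a tool call to move; the robot and the scene stay as the last step left them, time stands still between calls to the robot, and variables do not carry over. Pictures are saved under pics/ and viewed, at most 10 in all, crops included, and the job is handed in when it is done.

Besides the shell and the picture viewer there is one more tool, called in YAML: its name, and indented under it one key for each argument. jog_arm: Moves the arm, as the interface text tells. Its arguments: {"type":"object","properties":{"moves":{"type":"array","items":{"type":"array","items":{"type":"number","minimum":-1,"maximum":1}}},"jaw":{"type":"number"},"grip_force":{"type":"number"}},"required":["moves"]}

```bash
mkdir -p pics; ls
cat > h.py <<'E'
import numpy as np, cv2, pickle
from scipy.spatial.transform import Rotation as R
def snap(env,n,tag):
    d=env.capture(n); pickle.dump(d,open(f'pics/{tag}.pkl','wb')); cv2.imwrite(f'pics/{tag}.png',d['pixels'][:,:,::-1]); return d
def load(tag): return pickle.load(open(f'pics/{tag}.pkl','rb'))
def cloud(d):
    z=d['range_z']; h,w=z.shape; u,v=np.meshgrid(np.arange(w),np.arange(h))
    p=cv2.undistortPoints(np.stack([u,v],-1).reshape(-1,1,2).astype(np.float64),d['camera_matrix'],d['dist']).reshape(h,w,2)
    c=np.dstack([p[...,0]*z,p[...,1]*z,z]); M=cv2.Rodrigues(d['rvec'])[0]
    X=(c-d['tvec'].reshape(3))@M; X[z==0]=np.nan; return X
def proj(d,P): return cv2.projectPoints(np.asarray(P,float).reshape(-1,3),d['rvec'],d['tvec'],d['camera_matrix'],d['dist'])[0].reshape(-1,2)
E
python3 - <<'E'
from rig import env
from h import *
for n in('scene','side'):
    d=snap(env,n,n+'0'); print(n,-cv2.Rodrigues(d['rvec'])[0].T@d['tvec'].reshape(3))
print(env.get_state())
E
```

```text
pics
scene [0.95723431 0.60416733 0.86590022]
side [0.30708552 0.91571774 0.63486343]
{'clock': 0.1, 'joints': array([-1.38959814e+00,  4.91512297e-01,  1.55936503e+00, -1.20709301e-05,
        1.09172115e+00, -1.05606029e-01]), 'joint_vel': array([ 0.00081355, -0.00103862, -0.00334747, -0.00037852, -0.00154525,
        0.00034006]), 'joint_torque': array([ 3.64134801e-03, -6.19448805e+01, -2.62024873e+01, -7.97868643e-05,
        2.90506483e-03,  4.43879728e-06]), 'tool_pos': array([ 0.17678274, -0.5992591 ,  0.21388619]), 'ee_rot': array([-3.10835022e+00, -4.48833606e-01,  7.64868194e-05]), 'wrist_force': array([ 0.19383792,  0.2554141 , -0.8744299 ]), 'moment': array([-0.03168097,  0.02239905, -0.0427564 ]), 'finger_force': 0.0, 'finger_gap': 0.08519228973997478}
```

View pics/scene0.png

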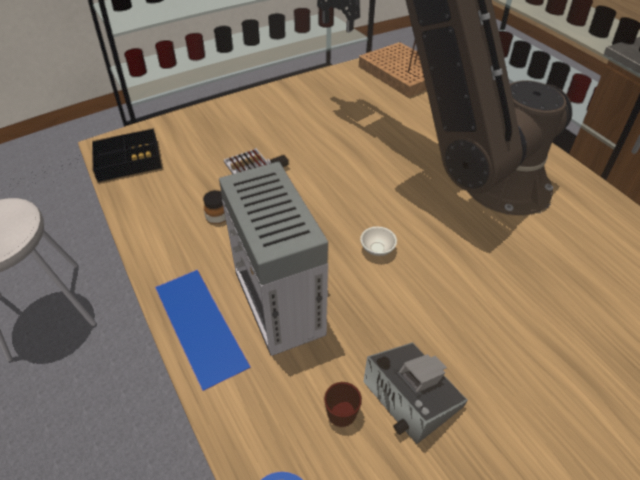

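View pics/side0.png

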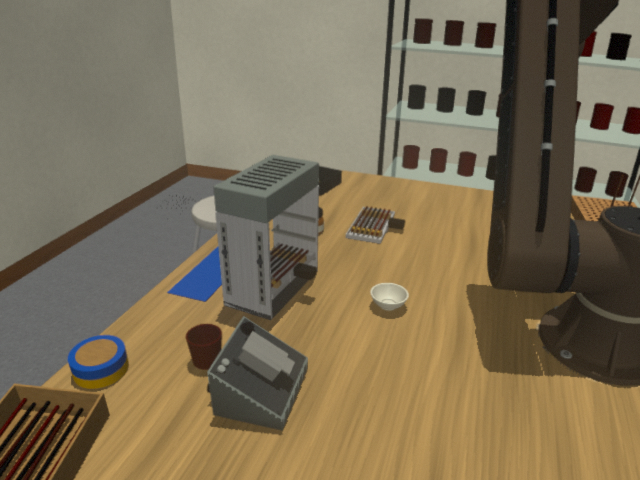

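The scene view shows the rack's hood at (275,220), the control box at (415,390) with its guard at (422,372), and the cup at (342,403). The bowl is at (378,243) and the jar at (215,207). The loose tray is behind the rack, with its handle at (281,161). In the side view the tray is at (372,224) with its handle at (397,223), and the box panel is at (262,360).

Run:
```python
from h import *
s=load('scene0');S=cloud(s);d=load('side0');D=cloud(d)
def rect(P):
    r=cv2.minAreaRect((P[:,:2]*1000).astype(np.float32)); return np.round(r[0],1),np.round(r[1],1),round(r[2],1)
for n,C in(('scene',S),('side',D)):
    z=C[...,2]; x=C[...,0]; y=C[...,1]
    print(n,'table',np.nanmedian(z[(x>.4)&(x<.6)&(abs(y)<.05)]))
    # hood top
    m=(abs(z-.28)<.03)&(x>.45)&(x<1)&(abs(y)<.35); P=C[m]; 
    if len(P):
        zt=np.median(P[:,2]); 
        print('hood',len(P),zt,rect(P[abs(P[:,2]-.280)<.006]))
for n,C,img,(u0,u1,v0,v1) in(('side',D,d,(335,410,200,250)),('scene',S,s,(222,295,145,172))):
    P=C[v0:v1,u0:u1].reshape(-1,3); m=(P[:,2]>.008)&(P[:,2]<.04); P=P[m]; 
    print(n,'tray',len(P),P.min(0),P.max(0),rect(P))
    I=img['pixels'][v0:v1,u0:u1].reshape(-1,3)[m]; 
for n,C,px in(('side',D,[(372,224),(397,223),(387,297),(205,345),(262,360),(265,355),(305,270),(318,220)]),('scene',S,[(281,161),(270,160),(378,243),(342,390),(385,372),(422,372),(215,200),(440,410)])):
    for u,v in px: print(n,(u,v),np.round(C[v,u],3))
# box cloud
for n,C in(('scene',S),('side',D)):
    m=(C[...,2]>.02)&(C[...,2]<.2)&(C[...,0]>.4)&(C[...,0]<.85)&(C[...,1]>.12)&(C[...,1]<.5)
    P=C[m]; print(n,len(P)); np.save(f'pics/box_{n}.npy',P)
    im=np.zeros((480,640),np.uint8); im[m]=255
```

```text
scene table -6.251568410296313e-05
hood 7490 0.27877954256829596 (array([713.9,  33.2]), array([228.1, 121.7]), 83.3)
side table 0.001968433652330637
hood 3653 0.2799674794174035 (array([713.2,  34. ]), array([229.7, 121.4]), 82.6)
side tray 933 [ 0.47987841 -0.4699508   0.00800136] [ 0.62725289 -0.26062632  0.03471444] (array([ 553.3, -365.5]), array([147. , 209.3]), 0.2)
scene tray 548 [ 0.4814716  -0.46626653  0.00813425] [ 0.62928597 -0.34838048  0.03266097] (array([ 555.4, -407.4]), array([116.2, 149.2]), 89.2)
side (372, 224) [ 0.568 -0.335  0.021]
side (397, 223) [ 0.5   -0.356  0.027]
side (387, 297) [ 0.452 -0.003  0.011]
side (205, 345) [0.712 0.332 0.062]
side (262, 360) [0.585 0.364 0.093]
side (265, 355) [0.585 0.353 0.094]
side (305, 270) [0.627 0.052 0.076]
side (318, 220) [ 0.641 -0.072  0.139]
scene (281, 161) [ 0.504 -0.354  0.03 ]
scene (270, 160) [ 0.525 -0.377  0.026]
scene (378, 243) [0.437 0.006 0.007]
scene (342, 390) [0.716 0.285 0.038]
scene (385, 372) [0.653 0.318 0.097]
scene (422, 372) [0.601 0.352 0.102]
scene (215, 200) [ 0.726 -0.264  0.063]
scene (440, 410) [0.605 0.415 0.074]
scene 10250
side 12355
```

Run:
```python
from h import *
a=cv2.imread('pics/side0.png')
b=cv2.resize(a[310:430,190:320],None,fx=4,fy=4,interpolation=cv2.INTER_CUBIC)
c=cv2.resize(a[195:250,335:415],None,fx=3.3,fy=3.3,interpolation=cv2.INTER_CUBIC)
o=np.zeros((480,800,3),np.uint8); o[:,:520]=b; o[:c.shape[0],524:524+c.shape[1]]=c[:,:276]
cv2.imwrite('pics/crop0.png',o)
```

```text
(no output)
```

View pics/crop0.png

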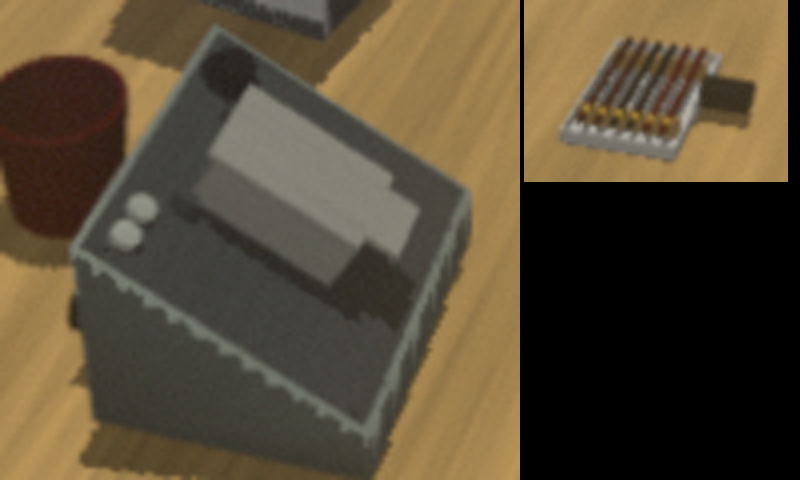

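The crop shows the closed guard on the panel, with its lip toward the front right at (400,225), and the loose tray with its handle toward the robot. Next I'll fit the box and the lower tray's handle.

Run:
```python
from h import *
from scipy.optimize import least_squares
for n in('scene','side'):
    d=load(n+'0'); C=cloud(d); img=d['pixels'].astype(int)
    P=np.load(f'pics/box_{n}.npy'); P=P[(P[:,0]<.68)|(P[:,1]>.33)]
    # panel plane: normal=(-sin30 cos a,-sin30 sin a,cos30)
    best=None
    for a in np.radians(np.arange(-60,60.1,.5)):
        nv=np.array([-.5*np.cos(a),-.5*np.sin(a),.75**.5]); h=P@nv
        H,e=np.histogram(h,bins=np.arange(-1,1,.003)); 
        if best is None or H.max()>best[0]: best=(H.max(),a,e[H.argmax()]+.0015)
    _,a,h0=best
    nv=np.array([-.5*np.cos(a),-.5*np.sin(a),.75**.5])
    Q=P[abs(P@nv-h0)<.004]; c=Q.mean(0); N=np.linalg.svd(Q-c)[2][2]; N*=np.sign(N[2])
    print(n,'yaw grid',np.degrees(a),'normal',N,'tilt',np.degrees(np.arccos(N[2])),'yaw',np.degrees(np.arctan2(-N[1],-N[0])),len(Q))
    a=np.arctan2(-N[1],-N[0]); X=np.array([np.cos(a)*.75**.5,np.sin(a)*.75**.5,.5]);Y=np.array([-np.sin(a),np.cos(a),0]);Z=np.cross(X,Y)
    q=np.c_[P@X,P@Y,P@Z]; h0=np.median((Q@Z)); 
    pq=q[abs(q[:,2]-h0)<.004]; r=cv2.minAreaRect((pq[:,:2]*1000).astype(np.float32)); print('panel rect',r, 'pct',np.percentile(pq[:,:2],[.5,99.5],axis=0).round(4).tolist())
    for off in(.031,):
        g=q[(abs(q[:,2]-h0-off)<.004)]; r=cv2.minAreaRect((g[:,:2]*1000).astype(np.float32)); print('guard top',len(g),r,np.percentile(g[:,:2],[1,99],axis=0).round(4).tolist(),(np.median(g[:,2])-h0))
    pc=np.median([np.percentile(pq[:,k],[.5,99.5]) for k in(0,1)],axis=1)
    print('h0',h0,'axes yaw',np.degrees(a))
    # low tray handle: dark pts in front of rack
    yaw=np.radians(-7);c=np.array([.7135,.0335]);B=C.reshape(-1,3);I=img.reshape(-1,3).sum(1)
    L=(B[:,:2]-c)@np.array([[np.cos(yaw),-np.sin(yaw)],[np.sin(yaw),np.cos(yaw)]])
    m=(L[:,0]>-.13)&(L[:,0]<-.062)&(abs(L[:,1])<.1)&(B[:,2]>.05)&(B[:,2]<.09)
    if m.sum()>5: print('low handle',m.sum(),np.percentile(L[m],[2,50,98],axis=0).round(4).tolist(),np.percentile(B[m][:,2],[2,98]))
    m=(L[:,0]<-.055)&(L[:,0]>-.068)&(abs(L[:,1])<.12)&(B[:,2]<.3)
    print('front',np.median(L[m],0),m.sum())
    # tray dark handle & body
    T=C[(145 if n=='scene' else 200):(172 if n=='scene' else 250)].reshape(-1,3); TI=img[(145 if n=='scene' else 200):(172 if n=='scene' else 250)].reshape(-1,3).sum(1)
    m=(T[:,2]>.006)&(T[:,2]<.04)&(T[:,0]>.47)&(T[:,0]<.64)&(T[:,1]>-.48)&(T[:,1]<-.25); T=T[m]
    hd=T[T[:,0]<.517]; print('handle',len(hd),hd.min(0),hd.max(0)); bd=T[T[:,0]>.527]; print('body',cv2.minAreaRect((bd[:,:2]*1000).astype(np.float32)))
```

```text
scene yaw grid 5.5 normal [-0.49897582 -0.04176679  0.86560884] tilt 30.047700259380075 yaw 4.784791408006324 2805
panel rect ((573.9119262695312, 231.63369750976562), (144.1473846435547, 281.36236572265625), 1.6207157373428345) pct [[0.5036, 0.0952], [0.6423, 0.3703]]
guard top 757 ((594.1376342773438, 202.6453094482422), (93.35867309570312, 247.1123504638672), 13.029269218444824) [[0.5286, 0.0949], [0.6612, 0.3179]] 0.030180135591777957
h0 -0.2556835294007231 axes yaw 4.784791408006324
front [-0.05736524  0.11078817] 474
handle 109 [ 0.4814716  -0.38259778  0.00915276] [ 0.51617423 -0.34838048  0.03266097]
body ((578.0404052734375, -414.33453369140625), (101.65825653076172, 107.56629943847656), 0.569269061088562)
side yaw grid 5.0 normal [-0.50111703 -0.04167047  0.86437567] tilt 30.18850900519527 yaw 4.753503662643017 3958
panel rect ((574.3327026367188, 222.72268676757812), (145.02847290039062, 303.3729248046875), 1.848580241203308) pct [[0.5027, 0.0932], [0.642, 0.3712]]
guard top 1097 ((594.9363403320312, 202.3324737548828), (94.20793151855469, 249.60299682617188), 13.4421968460083) [[0.5297, 0.0925], [0.662, 0.3193]] 0.02986505954263799
h0 -0.2542744030636833 axes yaw 4.753503662643017
low handle 294 [[-0.105, -0.0148], [-0.0867, 0.0081], [-0.0628, 0.0138]] [0.05769617 0.07877987]
front [-0.0589841   0.02711239] 2747
handle 138 [ 0.47987841 -0.38175282  0.0117117 ] [ 0.51668291 -0.34775158  0.03471444]
body ((576.7855224609375, -366.1966857910156), (100.11392211914062, 212.13536071777344), 0.23547646403312683)
```

```bash
cat >> h.py <<'E'
def tool(yaw,tilt): # tool pose: approach leans forward by tilt (deg) in heading yaw (deg)
    return R.from_euler('z',yaw,degrees=True)*R.from_euler('y',-tilt,degrees=True)*R.from_rotvec([np.pi,0,0])
def row(env,grasp,Rt,back=0):
    s=env.get_state(); R0=R.from_rotvec(s['ee_rot']); ap=Rt.apply([0,0,1])
    p=np.array(grasp)+ap*(.002-back); d=(p-s['tool_pos'])/.2; r=(Rt*R0.inv()).as_rotvec(degrees=True)/45
    print('row',np.round(np.r_[d,r],3).tolist(),'t',round(s['clock'],2),'F',np.round(s['wrist_force'],1),'gap',round(s['finger_gap'],4))
E
python3 - <<'E'
from rig import env
from h import *
row(env,[.504,-.365,.024],tool(0,45),.1)
E
```

```text
row [1.29, 1.171, -0.603, 0.142, -0.993, -0.347] t 0.1 F [ 0.2  0.3 -0.9] gap 0.0852
```

jog_arm:
  moves:
    - [0.16, 0.15, 0, 0.02, -0.12, -0.04]
    - [0.32, 0.3, 0, 0.04, -0.25, -0.09]
    - [0.48, 0.44, -0.05, 0.06, -0.37, -0.13]
    - [0.64, 0.58, -0.1, 0.08, -0.5, -0.17]
    - [0.8, 0.73, -0.15, 0.1, -0.62, -0.21]
    - [0.96, 0.87, -0.2, 0.12, -0.75, -0.26]
    - [1, 1, -0.3, 0.13, -0.87, -0.3]
    - [1, 1, -0.4, 0.142, -0.993, -0.347]
  jaw: 1

```text
clock: 0.77
tool_pos: [0.3768, -0.4013, 0.1462]
ee_rot: [-2.921, -0.043, -1.133]
wrist_force: [1.4, -0.3, -1.0]
finger_gap: 0.0853
finger_force: 0.0
```

Run:
```python
from rig import env
from h import *
row(env,[.504,-.365,.024],tool(0,45),.1)
```

```text
row [0.29, 0.181, -0.265, 0.004, -0.058, -0.036] t 0.77 F [ 1.4 -0.3 -1. ] gap 0.0853
```

jog_arm:
  moves:
    - [0.15, 0.09, -0.1, 0, -0.03, -0.02]
    - [0.29, 0.18, -0.2, 0, -0.04, -0.03]
    - [0.29, 0.18, -0.2, 0, -0.04, -0.03]
    - [0.29, 0.18, -0.2, 0, -0.04, -0.03]

```text
clock: 1.1
tool_pos: [0.4343, -0.3661, 0.1046]
ee_rot: [-2.909, -0.01, -1.175]
wrist_force: [-1.1, -0.5, 0.5]
finger_gap: 0.0853
finger_force: 0.0
```

Run:
```python
from rig import env
from h import *
row(env,[.504,-.365,.024],tool(0,45),.1)
d=snap(env,'wrist','w1'); C=cloud(d)
z=C[...,2]
m=(z>.012)&(z<.04)&(C[...,0]>.45)&(C[...,0]<.66)&(C[...,1]>-.5)&(C[...,1]<-.22)
P=C[m]; print(len(P),P.min(0),P.max(0)); I=d['pixels'][m].sum(1)
hd=P[P[:,0]<.52]; print('handle',np.percentile(hd,[1,99],axis=0).round(4).tolist(),cv2.minAreaRect((hd[:,:2]*1000).astype(np.float32)))
m=(z>.006)&(z<.04)&(C[...,0]>.53)&(C[...,0]<.66)&(C[...,1]>-.5)&(C[...,1]<-.22); bd=C[m]
print(cv2.minAreaRect((bd[:,:2]*1000).astype(np.float32)), np.nanmedian(z[(z<.006)&(z>-.006)]))
```

```text
row [0.002, 0.005, -0.057, -0.001, -0.023, -0.01] t 1.1 F [-1.1 -0.5  0.5] gap 0.0853
12152 [ 0.47919348 -0.46539268  0.01200336] [ 0.62552316 -0.26730114  0.0317088 ]
handle [[0.4797, -0.3814, 0.0131], [0.5194, -0.3523, 0.0311]] ((499.63995361328125, -366.8493957519531), (40.78864288330078, 29.979167938232422), 0.29890793561935425)
((578.5082397460938, -366.51953125), (97.55387115478516, 201.56948852539062), 0.15996718406677246) -0.0010631245127341162
```

View pics/w1.png

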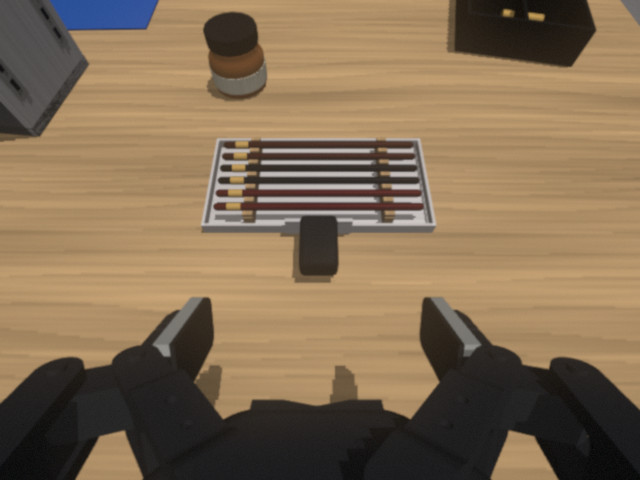

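The wrist view shows the tray square to the gripper with its handle centred at (319,245). I'll descend along the lean and grip.

Run:
```python
from rig import env
from h import *
row(env,[.502,-.3665,.025],tool(0,45),0)
```

```text
row [0.348, 0.004, -0.41, 0.001, -0.022, -0.009] t 1.15 F [-0.1  0.2  0.1] gap 0.0854
```

jog_arm:
  moves:
    - [0.07, 0, -0.12, 0, -0.01, -0.01]
    - [0.14, 0, -0.19, 0, -0.02, -0.01]
    - [0.2, 0, -0.25, 0, -0.02, -0.01]
    - [0.26, 0, -0.3, 0, -0.02, -0.01]
    - [0.26, 0, -0.3, 0, -0.02, -0.01]
    - [0.26, 0, -0.3, 0, -0.02, -0.01]

```text
clock: 1.65
tool_pos: [0.4854, -0.3683, 0.0463]
ee_rot: [2.9, -0.003, 1.2]
wrist_force: [0.2, 0.4, 0.6]
finger_gap: 0.0854
finger_force: 0.0
```

Run:
```python
from rig import env
from h import *
row(env,[.502,-.3665,.025],tool(0,45),0)
```

```text
row [0.09, 0.009, -0.113, 0.002, -0.001, 0.004] t 1.65 F [0.2 0.4 0.6] gap 0.0854
```

jog_arm:
  moves:
    - [0.03, 0.01, -0.04, 0, 0, 0]
    - [0.06, 0.01, -0.08, 0, 0, 0]
    - [0.09, 0.01, -0.113, 0, 0, 0]
    - [0.09, 0.01, -0.113, 0, 0, 0]
    - [0.09, 0.01, -0.113, 0, 0, 0]

```text
clock: 2.07
tool_pos: [0.5036, -0.3657, 0.0232]
ee_rot: [2.901, -0.003, 1.2]
wrist_force: [0.7, -0.2, -0.3]
finger_gap: 0.0853
finger_force: 0.0
```

jog_arm:
  moves:
    - [0, 0, 0, 0, 0, 0]
    - [0, 0, 0, 0, 0, 0]
    - [0, 0, 0, 0, 0, 0]
    - [0, 0, 0, 0, 0, 0]
    - [0, 0, 0, 0, 0, 0]
    - [0, 0, 0, 0, 0, 0]
    - [0, 0, 0, 0, 0, 0]
    - [0, 0, 0, 0, 0, 0]
  jaw: 0
  grip_force: 50

```text
clock: 2.73
tool_pos: [0.5038, -0.3658, 0.0234]
ee_rot: [2.9, -0.003, 1.2]
wrist_force: [-0.1, -0.2, 1.8]
finger_gap: 0.0002
finger_force: 0.8
```

Run:
```python
from h import *
# rail heights: inner wall profile in rack frame from side view and scene view
for n in('side0','w1'):
    d=load(n); C=cloud(d).reshape(-1,3); yaw=np.radians(-7.1);c=np.array([.7135,.0335])
    L=(C[:,:2]-c)@np.array([[np.cos(yaw),-np.sin(yaw)],[np.sin(yaw),np.cos(yaw)]])
    for s in(1,-1):
        m=(L[:,0]>-.056)&(L[:,0]<.06)&(s*L[:,1]>.075)&(s*L[:,1]<.112)&(C[:,2]>.02)&(C[:,2]<.225)
        for z in np.arange(.02,.225,.005):
            k=m&(C[:,2]>=z)&(C[:,2]<z+.005)
            if k.sum()>3: print(n,s,round(z,3),k.sum(),'y min|med|max',np.percentile(L[k,1],[3,50,97]).round(4),'x',np.percentile(L[k,0],[3,97]).round(3))
```

```text
side0 1 0.02 49 y min|med|max [0.1085 0.1109 0.1119] x [-0.053  0.053]
side0 1 0.025 60 y min|med|max [0.1089 0.1107 0.1119] x [-0.048  0.053]
side0 1 0.03 54 y min|med|max [0.1086 0.111  0.1117] x [-0.053  0.046]
side0 1 0.035 39 y min|med|max [0.1092 0.1111 0.1119] x [-0.055  0.052]
side0 1 0.04 48 y min|med|max [0.1098 0.111  0.112 ] x [-0.054  0.054]
side0 1 0.045 60 y min|med|max [0.0779 0.1111 0.1119] x [-0.051  0.034]
side0 1 0.05 50 y min|med|max [0.1095 0.1112 0.1119] x [-0.052  0.055]
side0 1 0.055 52 y min|med|max [0.1084 0.1107 0.1119] x [-0.055  0.056]
side0 1 0.06 45 y min|med|max [0.1089 0.1107 0.112 ] x [-0.054  0.049]
side0 1 0.065 56 y min|med|max [0.0764 0.111  0.1119] x [-0.053  0.053]
side0 1 0.07 41 y min|med|max [0.1073 0.1109 0.1119] x [-0.05   0.052]
side0 1 0.075 47 y min|med|max [0.1088 0.1109 0.1119] x [-0.053  0.056]
side0 1 0.08 50 y min|med|max [0.1085 0.1109 0.1119] x [-0.053  0.05 ]
side0 1 0.085 57 y min|med|max [0.1089 0.1109 0.1119] x [-0.052  0.051]
side0 1 0.09 58 y min|med|max [0.1046 0.1109 0.1119] x [-0.055  0.056]
side0 1 0.095 63 y min|med|m
[... 3996 characters left out ...]
43] x [-0.054  0.001]
side0 -1 0.175 40 y min|med|max [-0.1108 -0.1071 -0.1037] x [-0.054 -0.004]
side0 -1 0.18 40 y min|med|max [-0.1097 -0.1072 -0.1037] x [-0.055 -0.012]
side0 -1 0.185 33 y min|med|max [-0.1099 -0.1082 -0.1037] x [-0.054 -0.015]
side0 -1 0.19 22 y min|med|max [-0.1101 -0.1069 -0.1042] x [-0.052 -0.023]
side0 -1 0.195 31 y min|med|max [-0.1096 -0.107  -0.1033] x [-0.055 -0.025]
side0 -1 0.2 18 y min|med|max [-0.11   -0.1077 -0.1052] x [-0.054 -0.032]
side0 -1 0.205 20 y min|med|max [-0.1107 -0.1077 -0.1048] x [-0.056 -0.035]
side0 -1 0.21 10 y min|med|max [-0.1094 -0.107  -0.1056] x [-0.055 -0.042]
side0 -1 0.215 10 y min|med|max [-0.1102 -0.1078 -0.1054] x [-0.055 -0.046]
```

View wrist.

Run:
```python
from rig import env
from h import *
d=snap(env,'wrist','w2'); C=cloud(d); z=C[...,2]
m=(z>.006)&(z<.04)&(C[...,0]>.53)&(C[...,0]<.7)&(C[...,1]>-.5)&(C[...,1]<-.22)&(d['pixels'].sum(2)>330)
print(cv2.minAreaRect((C[m][:,:2]*1000).astype(np.float32)))
```

```text
((615.0248413085938, -366.715576171875), (170.01722717285156, 215.67654418945312), 0.03213891386985779)
```

View pics/w2.png

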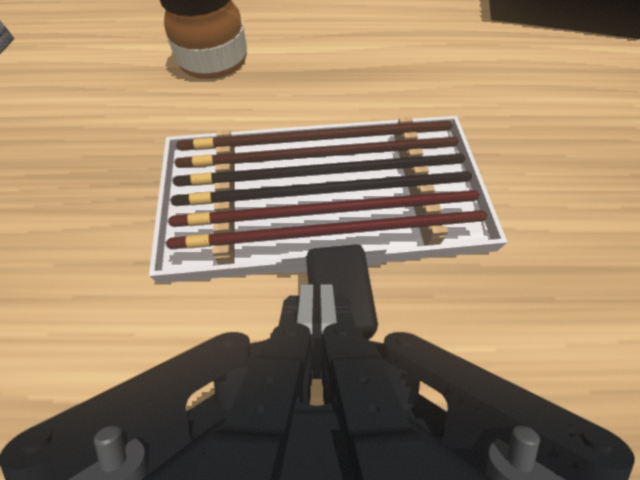

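The jaws shut without holding: the handle now sits to the right of the fingers at (340,290), and the tray is turned a little. I'll re-measure the tray.

```bash
cat > tr.py <<'E'
from h import *
def tray(d):
    C=cloud(d); z=C[...,2]
    m=((z>.007)&(z<.03)&(C[...,0]>.5)&(C[...,0]<.67)&(C[...,1]>-.5)&(C[...,1]<-.22)).astype(np.uint8)
    n,l,st,_=cv2.connectedComponentsWithStats(m); k=1+st[1:,4].argmax(); P=C[l==k]
    pc=P[P[:,0]>np.percentile(P[:,0],2)]; r=cv2.minAreaRect((pc[:,:2]*1000).astype(np.float32)); return r,P
E
python3 - <<'E'
from tr import *
from rig import env
for n in('scene','side','wrist'):
    d=snap(env,n,n+'3'); C=cloud(d); z=C[...,2]; I=d['pixels'].astype(int).sum(2)
    r,P=tray(d); print(n,r,len(P))
    m=(z>.008)&(z<.036)&(C[...,0]>.44)&(C[...,0]<.56)&(C[...,1]>-.45)&(C[...,1]<-.30)&(I<150)
    if n=='wrist':
        Q=C[240:340,300:385][(I<150)[240:340,300:385]&(z>.026)[240:340,300:385]&(z<.036)[240:340,300:385]]; print(np.percentile(Q,[2,50,98],axis=0).round(4).tolist())
    for (u,v) in ([(152,277),(505,240),(458,118),(168,138),(345,250),(372,335)] if n=='wrist' else []): print((u,v),np.nanmedian(C[v-1:v+2,u-1:u+2].reshape(-1,3),0).round(4))
row(env,[.502,-.3665,.025],tool(0,45),0)
E
```

```text
scene ((572.1090087890625, -414.5150451660156), (124.7101058959961, 116.61779022216797), 5.0636491775512695) 574
side ((568.7223510742188, -370.6123046875), (116.32533264160156, 212.50167846679688), 6.097441673278809) 926
wrist ((566.26025390625, -371.101806640625), (122.14257049560547, 201.02899169921875), 5.735062122344971) 30611
[[0.4814, -0.3922, 0.0261], [0.483, -0.387, 0.0272], [0.5161, -0.3615, 0.029]]
(152, 277) [ 0.5165 -0.2758  0.008 ]
(505, 240) [ 0.5372 -0.4735  0.0113]
(458, 118) [ 6.487e-01 -4.740e-01 -5.000e-04]
(168, 138) [ 0.6144 -0.2674  0.0143]
(345, 250) [ 0.5213 -0.38    0.0296]
(372, 335) [ 0.4818 -0.3917  0.0191]
row [-0.001, -0.004, 0.001, 0.002, -0.001, 0.004] t 2.93 F [-0.5 -1.6  1.6] gap 0.0001
```

jog_arm:
  moves:
    - [-0.06, 0, 0.1, 0, 0, 0]
    - [-0.15, -0.03, 0.2, 0, 0, 0.07]
    - [-0.2, -0.06, 0.25, 0, 0, 0.13]
    - [-0.2, -0.06, 0.25, 0, 0, 0.13]
    - [-0.2, -0.06, 0.25, 0, 0, 0.13]
  jaw: 1

```text
clock: 3.35
tool_pos: [0.4635, -0.3784, 0.0735]
ee_rot: [-2.868, -0.141, -1.187]
wrist_force: [0.4, -0.3, -0.5]
finger_gap: 0.0605
finger_force: 0.0
```

Run:
```python
from tr import *
from rig import env
d=snap(env,'wrist','w4'); C=cloud(d); z=C[...,2]
m=((z>.007)&(z<.034)&(C[...,0]>.45)&(C[...,0]<.67)&(C[...,1]>-.52)&(C[...,1]<-.22)).astype(np.uint8)
m[330:]=0
n,l,st,_=cv2.connectedComponentsWithStats(m); P=C[l==1+st[1:,4].argmax()]
def fit(yaw):
    a=np.radians(yaw); x=P[:,0]*np.cos(a)+P[:,1]*np.sin(a); y=-P[:,0]*np.sin(a)+P[:,1]*np.cos(a)
    return x,y
best=min(np.arange(0,12,.25),key=lambda w:np.ptp(np.percentile(fit(w)[1],[.3,99.7])))
x,y=fit(best); b=np.percentile(y,[.5,99.5]); h=(x<x.min()+.035)&(P[:,2]>.02); hb=np.percentile(y[h],[2,98])
a=np.radians(best); xm,ym=x.min()+.0235,hb.mean()
H=[xm*np.cos(a)-ym*np.sin(a),xm*np.sin(a)+ym*np.cos(a)]
print(best,'x',x.min(),x.max(),'y',b,'h',hb,'handle',np.round(H,4))
row(env,[H[0],H[1],.020],tool(best,45),-.003)
```

```text
5.75 x 0.43979743851838726 0.5876959680585324 y [-0.52457446 -0.32632064] h [-0.43996365 -0.41167192] handle [ 0.5036 -0.3773]
row [0.217, 0.003, -0.282, 0.002, -0.001, 0.004] t 3.4 F [ 0.3  0.1 -0.9] gap 0.0674
```

jog_arm:
  moves:
    - [0.05, 0, -0.06, 0, 0, 0]
    - [0.1, 0, -0.12, 0, 0, 0]
    - [0.15, 0, -0.18, 0, 0, 0]
    - [0.18, 0, -0.23, 0, 0, 0]
    - [0.217, 0, -0.282, 0, 0, 0]
    - [0.217, 0, -0.282, 0, 0, 0]
  jaw: 1

```text
clock: 3.9
tool_pos: [0.5079, -0.3758, 0.0141]
ee_rot: [-2.864, -0.142, -1.182]
wrist_force: [-0.6, -0.3, 0.3]
finger_gap: 0.0856
finger_force: 0.0
```

jog_arm:
  moves:
    - [0, 0, 0, 0, 0, 0]
    - [0, 0, 0, 0, 0, 0]
    - [0, 0, 0, 0, 0, 0]
    - [0, 0, 0, 0, 0, 0]
    - [0, 0, 0, 0, 0, 0]
  jaw: 0.2
  grip_force: 40

```text
clock: 4.32
tool_pos: [0.5069, -0.3779, 0.0174]
ee_rot: [-2.866, -0.143, -1.187]
wrist_force: [0.2, -0.9, 2.1]
finger_gap: 0.0282
finger_force: 39.7
```

jog_arm:
  moves:
    - [0, 0, 0, 0, 0, 0]
    - [0, 0, 0, 0, 0, 0]
    - [0, 0, 0, 0, 0, 0]
    - [0, 0, 0.05, 0, 0, 0]
    - [0, 0, 0.1, 0, 0, 0]
    - [0, 0, 0.15, 0, 0, 0]
    - [0, 0, 0.2, 0, 0, 0]
    - [0, 0, 0.2, 0, 0, 0]
  jaw: 0
  grip_force: 55

```text
clock: 4.98
tool_pos: [0.5073, -0.3781, 0.0582]
ee_rot: [-2.867, -0.144, -1.187]
wrist_force: [-0.8, -0.1, -1.1]
finger_gap: 0.0275
finger_force: 54.3
```

```bash
cat > att.py <<'E'
from tr import *
def att(d,s,z0=None): # tray top plane in tool frame -> tray attitude
    C=cloud(d); Rt=R.from_rotvec(s['ee_rot']); L=Rt.inv().apply((C.reshape(-1,3)-s['tool_pos'])).reshape(C.shape)
    return C,L
E
python3 - <<'E'
from tr import *
from rig import env
d=snap(env,'wrist','w5'); C=cloud(d); s=env.get_state(); print(s['tool_pos'],s['finger_gap'],s['finger_force'],s['wrist_force'],s['moment'])
for (u,v) in [(320,100)]: pass
z=C[...,2]; print(np.nanpercentile(z[100:260:20,160:500:20],[5,50,95]))
E
```

```text
[ 0.50715627 -0.3778696   0.05731573] 0.02748267055692133 54.18007850646973 [-0.66618593  0.63635278 -1.45455904] [ 0.01914614  0.65722375 -0.03030258]
[-0.00162732  0.03762509  0.05513986]
```

View pics/w5.png

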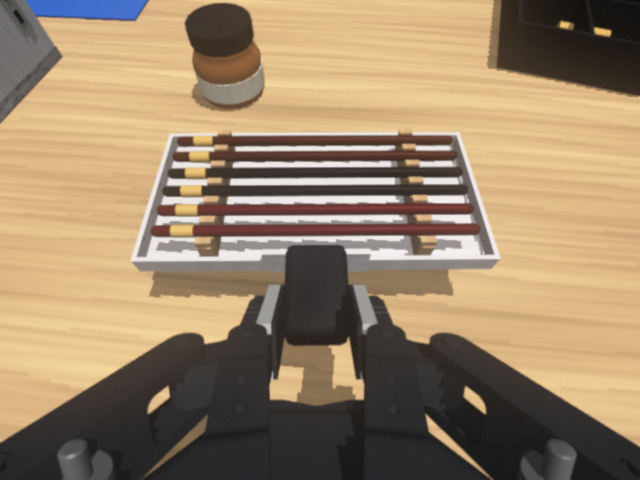

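The handle (318,295) is held between the pads and the tray has lifted off the table. Now I'll measure how the tray sits relative to the tool.

```bash
cat > tp.py <<'E'
from h import *
def traypose(d,s):
    """tray pose from bright rim/floor pixels in the wrist view: floor plane + rectangle"""
    C=cloud(d); I=d['pixels'].astype(int); m=((I.min(2)>140)&(I.max(2)-I.min(2)<25)).astype(np.uint8); m[280:]=0
    k=np.zeros_like(m); k[115:280,120:520]=1; m&=k
    P=C[m>0]; P=P[~np.isnan(P[:,0])]; P=P[abs(P[:,2]-np.median(P[:,2]))<.03]
    rng=np.random.default_rng(0); best=0
    for _ in range(400):
        a=P[rng.choice(len(P),3)]; n=np.cross(a[1]-a[0],a[2]-a[0]); 
        if np.linalg.norm(n)<1e-6: continue
        n/=np.linalg.norm(n); c=(abs((P-a[0])@n)<.0015).sum()
        if c>best: best=c;bn=n*np.sign(n[2]);b0=a[0]
    Q=P[abs((P-b0)@bn)<.002]; c=Q.mean(0); n=np.linalg.svd(Q-c,full_matrices=False)[2][2]; n*=np.sign(n[2])
    h=(P-c)@n; print('floor pts',len(Q),'normal',n.round(4),'pitch(nose) deg',np.degrees(np.arctan2(n[0],n[2])).round(2),'roll',np.degrees(np.arctan2(n[1],n[2])).round(2),'centre',c.round(4),'rim above floor',np.percentile(h,99).round(4))
    F=P[h>-.003]; x=np.array([1,0,0])-n[0]*n; x/=np.linalg.norm(x); y=np.cross(n,x)
    q=np.c_[(F-c)@x,(F-c)@y]; r=cv2.minAreaRect((q*1000).astype(np.float32)); ctr=c+x*r[0][0]/1000+y*r[0][1]/1000
    print('rect',np.round(r[1],1),round(r[2],2),'ctr',ctr.round(4)); return n,ctr
E
python3 - <<'E'
from tp import *
from rig import env
d=load('w5'); s=env.get_state(); n,c=traypose(d,s)
C=cloud(d)
for u,v in[(138,264),(494,262),(458,136),(176,137)]:
    w=C[v-3:v+4,u-3:u+4].reshape(-1,3); print((u,v),w[np.nanargmax(w[:,2])].round(4))
Q=C[255:335,292:343].reshape(-1,3); print('handle top med',np.nanpercentile(Q,[3,50,97],axis=0).round(4).tolist())
E
```

```text
floor pts 11877 normal [0.0458 0.0053 0.9989] pitch(nose) deg 2.63 roll 0.3 centre [ 0.5703 -0.3714  0.0375] rim above floor 0.0199
rect [105.3 201.3] 5.64 ctr [ 0.5744 -0.3708  0.0373]
(138, 264) [ 0.5164 -0.2802  0.0499]
(494, 262) [ 0.5366 -0.4719  0.0502]
(458, 136) [ 0.6316 -0.4635  0.0464]
(176, 137) [ 0.6025 -0.2798  0.0556]
handle top med [[0.4831, -0.3897, 0.0682], [0.4997, -0.3789, 0.0697], [0.519, -0.3676, 0.0711]]
```

Run:
```python
from h import *
from rig import env
C=cloud(load('side0')).reshape(-1,3); yaw=np.radians(-7.0);c=np.array([.7135,.0335])
L=(C[:,:2]-c)@np.array([[np.cos(yaw),-np.sin(yaw)],[np.sin(yaw),np.cos(yaw)]])
for z0 in(.045,.095,.148):
    m=(L[:,0]>-.055)&(L[:,0]<.05)&(L[:,1]>-.104)&(L[:,1]<-.094)&(abs(C[:,2]-z0)<.006); h,e=np.histogram(C[m,2],bins=np.arange(z0-.006,z0+.0061,.001)); print(z0,np.median(C[m,2]),h)
# wall yaw & y: outer +y wall, inner -y wall
m=(abs(L[:,0])<.055)&(L[:,1]>.100)&(L[:,1]<.12)&(C[:,2]>.02)&(C[:,2]<.2); p=np.polyfit(L[m,0],L[m,1],1); print('outer wall',np.degrees(p[0]),p[1])
m=(abs(L[:,0])<.05)&(L[:,1]<-.1)&(L[:,1]>-.112)&(((C[:,2]>.105)&(C[:,2]<.13))|((C[:,2]>.155)&(C[:,2]<.2))); p=np.polyfit(L[m,0],L[m,1],1); print('inner wall',np.degrees(p[0]),p[1])
m=(L[:,0]<-.05)&(L[:,0]>-.07)&(abs(L[:,1])<.11)&(C[:,2]>.228)&(C[:,2]<.275);p=np.polyfit(L[m,1],L[m,0],1); print('hood front',np.degrees(-p[0]),p[1])
Cs=cloud(load('scene0')).reshape(-1,3); Ls=(Cs[:,:2]-c)@np.array([[np.cos(yaw),-np.sin(yaw)],[np.sin(yaw),np.cos(yaw)]])
m=(abs(Ls[:,0])<.055)&(Ls[:,1]>.100)&(Ls[:,1]<.12)&(Cs[:,2]>.02)&(Cs[:,2]<.2); p=np.polyfit(Ls[m,0],Ls[m,1],1); print('outer scene',np.degrees(p[0]),p[1])
s=env.get_state(); Rt=R.from_rotvec(s['ee_rot']); Tr=R.from_euler('z',5.65,degrees=True)*R.from_euler('y',2.6,degrees=True)
rel=Tr.inv()*Rt; print('tool in tray euler',(Rt.inv()*Tr).as_rotvec())
```

```text
0.045 0.04929854446978062 [ 0  1  0  0  0  0  1  1  4  5 13  7]
0.095 0.09641474196489122 [ 0  0  0  3  2  6 24 23 19  6  2  3]
0.148 0.14716326811468367 [ 1  4  2  7 21 26 14  3  1  0  0  0]
outer wall 0.36755996580172673 0.11185097983051874
inner wall 0.1591402068276819 -0.10687691153536857
hood front 0.055247611162191644 -0.05907308989159471
outer scene 0.09919248557821839 0.11270917612164025
tool in tray euler [-2.87271562e+00 -2.53713230e-03 -1.26589880e+00]
```

```bash
cat > plan.py <<'E'
from h import *
YAW=-6.9; RC=np.array([.7139,.0325]); RZ=.146; RX=-.009
Tr=R.from_euler('z',5.65,degrees=True)*R.from_euler('y',2.6,degrees=True)
RT0=R.from_rotvec([-2.867,-.144,-1.187]); rel=Tr.inv()*RT0
off=Tr.inv().apply(np.array([.5072,-.378,.0573])-np.array([.5037,-.3783,.0585]))
def goal(env,dx,dz,dy=0,back=0,yaw=YAW):
    W=R.from_euler('z',yaw,degrees=True); s=env.get_state()
    h=np.r_[RC,RZ]+R.from_euler('z',YAW,degrees=True).apply([RX-.073+dx,dy,.020+dz]); Rt=W*rel
    p=h+W.apply(off)-Rt.apply([0,0,1])*back
    r=(Rt*R.from_rotvec(s['ee_rot']).inv()).as_rotvec(degrees=True)/45
    print('row',np.round(np.r_[(p-s['tool_pos'])/.2,r],3).tolist(),'| tcp',s['tool_pos'].round(4),'t',round(s['clock'],2),'F',np.round(s['wrist_force'],1),'gap',round(s['finger_gap'],4),round(s['finger_force'],1))
E
python3 - <<'E'
from rig import env
from plan import *
print(off); goal(env,-.15,.01)
E
```

```text
[ 3.56335161e-03 -4.60372087e-05 -1.03942574e-03]
row [-0.1, 2.189, 0.588, -0.001, -0.058, -0.279] | tcp [ 0.5072 -0.3779  0.0573] t 5.03 F [-0.7  0.6 -1.5] gap 0.0275 54.2
```

jog_arm:
  moves:
    - [-0.03, 0, 0.1, 0, 0, 0]
    - [-0.06, 0.08, 0.2, 0, -0.01, -0.03]
    - [-0.1, 0.2, 0.3, 0, -0.02, -0.06]
    - [-0.12, 0.34, 0.4, 0, -0.03, -0.1]
    - [-0.12, 0.5, 0.5, 0, -0.04, -0.14]
    - [-0.12, 0.66, 0.58, 0, -0.05, -0.18]
    - [-0.12, 0.82, 0.6, 0, -0.058, -0.22]
    - [-0.12, 0.98, 0.6, 0, -0.058, -0.279]

```text
clock: 5.7
tool_pos: [0.4826, -0.1846, 0.1774]
ee_rot: [2.826, -0.163, 1.246]
wrist_force: [1.5, -0.2, -0.7]
finger_gap: 0.0275
finger_force: 54.6
```

jog_arm:
  moves:
    - [0, 0.16, 0, 0, 0, 0]
    - [0, 0.32, 0, 0, 0, 0]
    - [0, 0.48, 0, 0, 0, 0]
    - [0, 0.64, 0, 0, 0, 0]
    - [0, 0.8, 0, 0, 0, 0]
    - [0, 0.94, 0, 0, 0, 0]
    - [0, 0.99, 0, 0, 0, 0]
    - [0, 0.99, 0, 0, 0, 0]

```text
clock: 6.37
tool_pos: [0.483, 0.0144, 0.1762]
ee_rot: [2.83, -0.155, 1.245]
wrist_force: [0.3, -0.7, -1.3]
finger_gap: 0.0281
finger_force: 54.7
```

Run:
```python
from rig import env
from plan import *
goal(env,-.15,.01)
```

```text
row [0.021, 0.227, -0.006, -0.002, -0.002, -0.013] | tcp [0.483  0.0144 0.1762] t 6.37 F [ 0.3 -0.7 -1.3] gap 0.0281 54.7
```

jog_arm:
  moves:
    - [0.01, 0.1, 0, 0, 0, 0]
    - [0.021, 0.2, 0, 0, 0, 0]
    - [0.021, 0.227, -0.006, 0, 0, -0.013]
    - [0.021, 0.227, -0.006, 0, 0, -0.013]
    - [0.021, 0.227, -0.006, 0, 0, -0.013]

```text
clock: 6.78
tool_pos: [0.4877, 0.0572, 0.1753]
ee_rot: [2.824, -0.173, 1.244]
wrist_force: [0.0, -0.0, -3.1]
finger_gap: 0.0275
finger_force: 54.8
```

Run:
```python
from rig import env
from plan import *
goal(env,-.15,.01)
snap(env,'wrist','w6'); d=snap(env,'side','s6'); 
cv2.imwrite('pics/x.png',0*d['pixels'])
```

```text
row [-0.003, 0.013, -0.002, -0.002, -0.001, 0.004] | tcp [0.4877 0.0572 0.1753] t 6.78 F [ 0.  -0.  -3.1] gap 0.0275 54.8
```

View pics/w6.png

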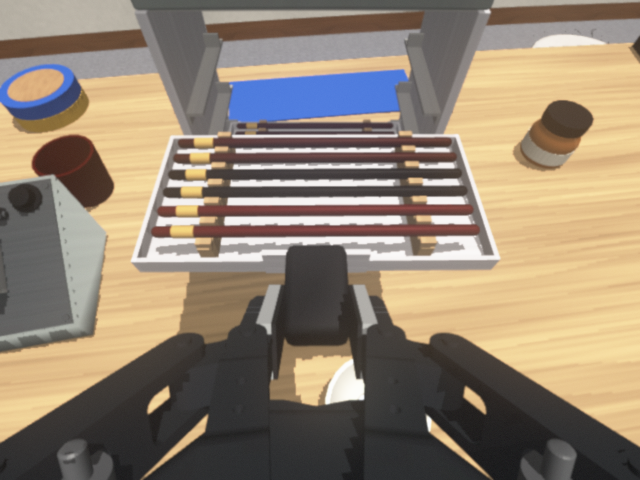

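The wrist view shows the tray square before the rack, with the top ledges at (205,85) and (425,80). I'll measure the tray against the rails in this one view.

Run:
```python
from tp import *
from plan import YAW,RC
d=load('w6'); n,c=traypose(d,None); C=cloud(d); A=C.reshape(-1,3)
W=R.from_euler('z',YAW,degrees=True); L=W.inv().apply(A-np.r_[RC,0]).reshape(C.shape)
print('tray ctr local',W.inv().apply(c-np.r_[RC,0]).round(4),'normal local',W.inv().apply(n).round(4))
V=L.reshape(-1,3)
for s in(1,-1):
    m=(V[:,0]>-.05)&(V[:,0]<.05)&(s*V[:,1]>.086)&(s*V[:,1]<.112)&(V[:,2]>.13)&(V[:,2]<.165)
    h,e=np.histogram(V[m,2],bins=np.arange(.13,.166,.002)); print(s,m.sum(),h)
    k=m&(abs(V[:,2]-e[h.argmax()]-.001)<.004)&(s*V[:,1]<.103); print(' ledge z',np.median(V[k,2]).round(4),'y',np.percentile(V[k,1],[2,98]).round(4),'x',np.percentile(V[k,0],[2,98]).round(4))
    m=(V[:,0]>-.05)&(V[:,0]<.05)&(s*V[:,1]>.098)&(s*V[:,1]<.112)&(V[:,2]>.16)&(V[:,2]<.21); 
    if m.sum()>20: p=np.polyfit(V[m,0],V[m,1],1); print(' wall',m.sum(),np.degrees(p[0]).round(2),p[1].round(4))
for u,v in[(138,264),(494,262),(458,136),(176,137)]:
    w=L[v-3:v+4,u-3:u+4].reshape(-1,3); print((u,v),w[np.nanargmax(w[:,2])].round(4))
```

```text
floor pts 12331 normal [ 0.0115 -0.002   0.9999] pitch(nose) deg 0.66 roll -0.12 centre [0.5494 0.0504 0.1567] rim above floor 0.0201
rect [201.3 106.2] 83.51 ctr [0.5552 0.0499 0.1566]
tray ctr local [-0.1597 -0.0017  0.1566] normal local [ 1.170e-02 -6.000e-04  9.999e-01]
1 2127 [  0   1   0   0   0  11  99 986 109 118 103 129 108 126  99  93  95]
 ledge z 0.1447 y [0.0901 0.1027] x [-0.0482  0.0418]
 wall 2033 0.16 0.1046
-1 2110 [  0   2   0   0   0  14 117 981 106 110 111 117 112 120  89  90  88]
 ledge z 0.1447 y [-0.1027 -0.091 ] x [-0.0485  0.042 ]
 wall 1985 -0.09 -0.1055
(138, 264) [-0.2081  0.093   0.1675]
(494, 262) [-0.2077 -0.099   0.168 ]
(458, 136) [-0.1114 -0.1003  0.1669]
(176, 137) [-0.1245  0.0855  0.1764]
```

jog_arm:
  moves:
    - [0, 0.006, -0.02, 0, -0.015, 0]
    - [0.1, -0.006, -0.02, 0, -0.015, 0]
    - [0.2, -0.018, -0.02, 0, -0.015, 0]
    - [0.3, -0.03, -0.02, 0, -0.015, 0]
    - [0.4, -0.042, -0.02, 0, -0.015, 0]
    - [0.5, -0.054, -0.02, 0, -0.015, 0]
    - [0.58, -0.064, -0.02, 0, -0.015, 0]
    - [0.58, -0.064, -0.02, 0, -0.015, 0]

```text
clock: 7.55
tool_pos: [0.6064, 0.0428, 0.1722]
ee_rot: [2.814, -0.178, 1.264]
wrist_force: [-0.3, 0.5, -2.3]
finger_gap: 0.0277
finger_force: 54.8
```

Run:
```python
from rig import env
from plan import *
goal(env,0,0)
d=snap(env,'wrist','w7'); C=cloud(d); W=R.from_euler('z',YAW,degrees=True); L=W.inv().apply(C.reshape(-1,3)-np.r_[RC,0]).reshape(C.shape)
for u,v in[(138,264),(494,262)]:
    w=L[v-3:v+4,u-3:u+4].reshape(-1,3); print((u,v),w[np.nanargmax(w[:,2])].round(4))
```

```text
row [0.148, -0.005, -0.036, -0.001, 0.019, 0.008] | tcp [0.6064 0.0428 0.1722] t 7.55 F [-0.3  0.5 -2.3] gap 0.0277 54.8
(138, 264) [-0.0888  0.0928  0.166 ]
(494, 262) [-0.0886 -0.0966  0.1655]
```

jog_arm:
  moves:
    - [0.05, -0.006, 0, 0, 0, 0.003]
    - [0.1, -0.012, 0, 0, 0, 0.006]
    - [0.1, -0.012, -0.01, 0, 0, 0.008]
    - [0.1, -0.012, -0.02, 0, 0, 0.008]
    - [0.1, -0.012, -0.028, 0, 0, 0.008]
    - [0.1, -0.012, -0.034, 0, 0, 0.008]
    - [0.1, -0.012, -0.034, 0, 0, 0.008]

```text
clock: 8.18
tool_pos: [0.6234, 0.0424, 0.1646]
ee_rot: [2.82, -0.166, 1.262]
wrist_force: [-0.3, -0.7, -1.1]
finger_gap: 0.0272
finger_force: 54.8
```

jog_arm:
  moves:
    - [0, 0, -0.005, 0, 0, 0]
    - [0, 0, -0.01, 0, 0, 0]
    - [0, 0, -0.01, 0, 0, 0]

```text
clock: 8.43
tool_pos: [0.6237, 0.0423, 0.163]
ee_rot: [2.819, -0.166, 1.264]
wrist_force: [-0.5, -0.1, 0.2]
finger_gap: 0.0274
finger_force: 55.1
```

Run:
```python
from rig import env
from tp import *
from plan import *
goal(env,0,0)
d=snap(env,'wrist','w8'); n,c=traypose(d,None); C=cloud(d); W=R.from_euler('z',YAW,degrees=True); L=W.inv().apply(C.reshape(-1,3)-np.r_[RC,0]).reshape(C.shape)
print(W.inv().apply(c-np.r_[RC,0]).round(4))
for u,v in[(138,264),(494,262)]:
    w=L[v-3:v+4,u-3:u+4].reshape(-1,3); print((u,v),w[np.nanargmax(w[:,2])].round(4))
V=L.reshape(-1,3)
for s in(1,-1):
    m=(V[:,0]>-.07)&(V[:,0]<.055)&(s*V[:,1]>.090)&(s*V[:,1]<.103)&(V[:,2]>.14)&(V[:,2]<.15); print(s,m.sum(),np.percentile(V[m],[2,50,98],axis=0).round(4).tolist() if m.sum() else '')
```

```text
row [0.062, -0.002, 0.01, -0.002, 0.016, -0.003] | tcp [0.6237 0.0423 0.163 ] t 8.43 F [-0.5 -0.1  0.2] gap 0.0274 55.1
floor pts 12136 normal [-0.0278  0.0031  0.9996] pitch(nose) deg -1.6 roll 0.18 centre [0.6789 0.0359 0.1473] rim above floor 0.0199
rect [223.1  89.5] 82.81 ctr [0.6837 0.0356 0.1475]
[-0.0304 -0.0006  0.1475]
(138, 264) [-0.072   0.0949  0.1562]
(494, 262) [-0.0699 -0.0954  0.1554]
1 767 [[-0.0622, 0.0902, 0.1457], [-0.0379, 0.0946, 0.1477], [0.0222, 0.0976, 0.1498]]
-1 859 [[-0.0694, -0.0986, 0.1453], [-0.0469, -0.0949, 0.1475], [0.0125, -0.0902, 0.1498]]
```

jog_arm:
  moves:
    - [0, 0, 0.007, 0, 0.03, 0]
    - [0.02, -0.002, 0.007, 0, 0.035, 0]
    - [0.04, -0.005, 0.007, 0, 0.035, 0]
    - [0.06, -0.007, 0.007, 0, 0.035, 0]
    - [0.06, -0.007, 0.007, 0, 0.035, 0]

```text
clock: 8.9
tool_pos: [0.6353, 0.0414, 0.164]
ee_rot: [2.836, -0.164, 1.222]
wrist_force: [-6.0, 6.3, 2.0]
finger_gap: 0.0276
finger_force: 55.8
```

jog_arm:
  moves:
    - [0.01, -0.001, -0.004, 0, 0, 0]
    - [0.02, -0.002, -0.004, 0, 0, 0]
    - [0.02, -0.002, -0.004, 0, 0, 0]

```text
clock: 9.15
tool_pos: [0.636, 0.0417, 0.1632]
ee_rot: [2.839, -0.163, 1.218]
wrist_force: [-40.8, 9.6, 27.7]
finger_gap: 0.0276
finger_force: 60.5
```

jog_arm:
  moves:
    - [-0.01, 0.001, 0, 0, 0, 0]
    - [-0.013, 0.001, 0, 0, 0, 0]
    - [-0.013, 0.001, 0, 0, 0, 0]

```text
clock: 9.4
tool_pos: [0.6357, 0.0416, 0.1634]
ee_rot: [2.837, -0.163, 1.222]
wrist_force: [-18.7, 8.4, 11.6]
finger_gap: 0.0274
finger_force: 57.5
```

Run:
```python
from rig import env
from tp import *
from plan import *
goal(env,0,0)
d=snap(env,'wrist','w9'); n,c=traypose(d,None); W=R.from_euler('z',YAW,degrees=True)
print(W.inv().apply(c-np.r_[RC,0]).round(4),W.inv().apply(n))
```

```text
row [0.002, 0.002, 0.008, -0.003, -0.021, -0.005] | tcp [0.6357 0.0416 0.1634] t 9.4 F [-18.7   8.4  11.6] gap 0.0274 57.5
floor pts 11034 normal [-6.e-03  8.e-04  1.e+00] pitch(nose) deg -0.35 roll 0.04 centre [0.6855 0.0346 0.1469] rim above floor 0.0197
rect [222.   70.6] 83.31 ctr [0.6878 0.0353 0.1469]
[-0.0262 -0.0003  0.1469] [-6.07881221e-03  4.40246323e-05  9.99981523e-01]
```

View pics/w9.png

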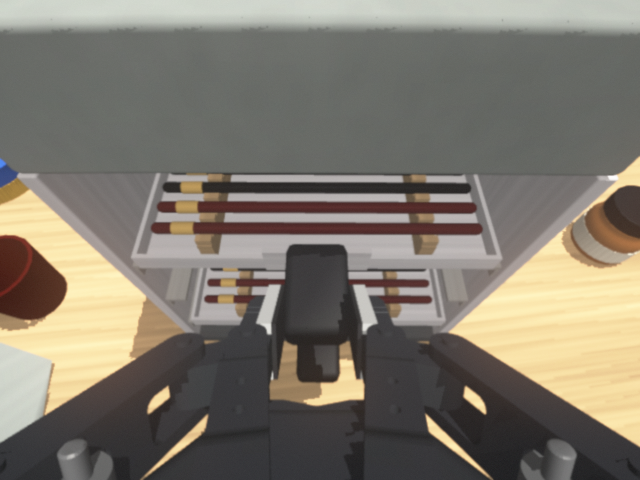

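The tray sits between the walls on the top rails, with its front rim at (315,258), directly above the lower tray. I'll release it.

jog_arm:
  moves:
    - [0, 0, 0, 0, 0, 0]
    - [0, 0, 0, 0, 0, 0]
    - [0, 0, 0, 0, 0, 0]
    - [0, 0, 0, 0, 0, 0]
  jaw: 1

```text
clock: 9.78
tool_pos: [0.6375, 0.0405, 0.1636]
ee_rot: [2.834, -0.165, 1.225]
wrist_force: [0.4, -0.1, 0.7]
finger_gap: 0.0744
finger_force: 0.0
```

Run:
```python
from rig import env
from tp import *
from plan import *
goal(env,0,0,back=.1)
d=snap(env,'wrist','w10'); C=cloud(d);n,c=traypose(d,None); W=R.from_euler('z',YAW,degrees=True);L=W.inv().apply(C.reshape(-1,3)-np.r_[RC,0]).reshape(C.shape)
I=d['pixels'].astype(int).sum(2)
m=(I<200)&(abs(L[...,1])<.025)&(L[...,0]<-.062)&(L[...,0]>-.13)
for lo,hi,nm in((.166,.185,'top'),(.068,.085,'low')):
    k=m&(L[...,2]>lo)&(L[...,2]<hi); print(nm,k.sum(),np.percentile(L[k],[1,50,99],axis=0).round(4).tolist())
```

```text
row [-0.374, 0.052, 0.344, -0.002, -0.018, -0.003] | tcp [0.6375 0.0405 0.1636] t 9.78 F [ 0.4 -0.1  0.7] gap 0.0744 0.0
floor pts 11142 normal [ 3.e-03 -5.e-04  1.e+00] pitch(nose) deg 0.17 roll -0.03 centre [0.6854 0.0349 0.1467] rim above floor 0.0197
rect [220.7  71. ] 83.22 ctr [0.6876 0.0348 0.1467]
top 4368 [[-0.1049, -0.0143, 0.1671], [-0.0823, 0.003, 0.1753], [-0.0627, 0.0141, 0.1769]]
low 683 [[-0.1054, -0.015, 0.0697], [-0.0972, 0.0056, 0.0742], [-0.0849, 0.0128, 0.0763]]
```

The handles of both trays line up 105 mm in front of the rack centre, so the tray is home and free. I'll retreat and head for the guard.

jog_arm:
  moves:
    - [-0.06, 0.008, 0.04, 0, 0, 0]
    - [-0.12, 0.016, 0.1, 0, 0, 0]
    - [-0.2, 0.028, 0.18, 0, 0, 0]
    - [-0.3, 0.04, 0.26, 0, 0, 0]
    - [-0.4, 0.1, 0.3, 0, 0, 0]
    - [-0.5, 0.2, 0.32, 0, 0, 0]
    - [-0.55, 0.35, 0.34, 0, 0, 0]
    - [-0.6, 0.5, 0.34, 0, 0, 0]

```text
clock: 10.5
tool_pos: [0.5174, 0.1379, 0.2289]
ee_rot: [2.831, -0.154, 1.239]
wrist_force: [-1.0, -2.2, -1.1]
finger_gap: 0.085
finger_force: 0.0
```

```bash
cat > gd.py <<'E'
from h import *
PY=4.77; S=np.array([.6306,.3497,.0852]); PR=R.from_euler('z',PY,degrees=True)*R.from_euler('y',-30,degrees=True)
def pan(x,y,z): return S+PR.apply([x,y,z])
def grip(env,th,tilt,back=0,x=-.046,z=.020): # guard at angle th deg, tool at world tilt
    p=pan(0,0,.004)+PR.apply(R.from_euler('y',th,degrees=True).apply([x,0,z])); row(env,p,tool(PY,tilt),back)
E
python3 - <<'E'
from rig import env
from gd import *
print(env.get_state()['tool_pos'],pan(-.046,0,.024)); grip(env,0,75,.11)
E
```

```text
[0.517441   0.13785033 0.22891256] [0.57894237 0.34538942 0.08298461]
row [-0.212, 0.994, -0.59, -0.004, -0.617, 0.243] t 10.5 F [-1.  -2.2 -1.1] gap 0.085
```

jog_arm:
  moves:
    - [-0.03, 0.14, 0, 0, -0.08, 0.03]
    - [-0.06, 0.28, -0.05, 0, -0.16, 0.06]
    - [-0.09, 0.42, -0.12, 0, -0.24, 0.1]
    - [-0.12, 0.56, -0.2, 0, -0.32, 0.13]
    - [-0.15, 0.7, -0.28, 0, -0.4, 0.16]
    - [-0.18, 0.84, -0.36, 0, -0.48, 0.19]
    - [-0.21, 0.96, -0.44, 0, -0.56, 0.22]
    - [-0.21, 0.96, -0.5, 0, -0.617, 0.243]

```text
clock: 11.17
tool_pos: [0.4739, 0.3342, 0.1255]
ee_rot: [-2.443, -0.101, -1.874]
wrist_force: [0.9, -0.3, -0.3]
finger_gap: 0.0854
finger_force: 0.0
```

Run:
```python
from rig import env
from gd import *
grip(env,0,75,.11); d=snap(env,'wrist','w11'); C=cloud(d).reshape(-1,3)
q=PR.inv().apply(C-S); q=q[~np.isnan(q[:,0])]
m=(abs(q[:,0]+.04)<.075)&(abs(q[:,1])<.08)
h,e=np.histogram(q[m,2],bins=np.arange(-.01,.05,.002)); print(h)
p=q[m&(abs(q[:,2])<.006)]; print('panel z',np.median(p[:,2]), np.polyfit(p[:,0],p[:,2],1),np.polyfit(p[:,1],p[:,2],1))
g=q[m&(abs(q[:,2]-.031)<.006)&(q[:,0]<.02)]; print('top',len(g),np.median(g[:,2]),np.percentile(g[:,:2],[1,50,99],axis=0).round(4).tolist())
g2=g[(g[:,0]>-.06)&(g[:,0]<-.01)]; print('y',np.percentile(g2[:,1],[1,99]).round(4),cv2.minAreaRect((g2[:,:2]*1000).astype(np.float32)))
```

```text
row [0.006, 0.013, -0.073, -0.011, -0.001, -0.008] t 11.17 F [ 0.9 -0.3 -0.3] gap 0.0854
[  241   400   362   987 13702  4050   315    94   148   103   215    24
    15    19    15    24    18    22    81  3910  1214     0     0     0
     0     0     0     0     0]
panel z -0.0005627836837172866 [ 9.33060259e-03 -5.82966508e-05] [-0.00166166 -0.00061157]
top 5217 0.029558907279061603 [[-0.0856, -0.0236], [-0.0442, -0.0012], [0.0014, 0.0214]]
y [-0.0236  0.0214] ((-34.999473571777344, -1.071502685546875), (49.981719970703125, 46.02449035644531), 0.00704081729054451)
```

View pics/w11.png

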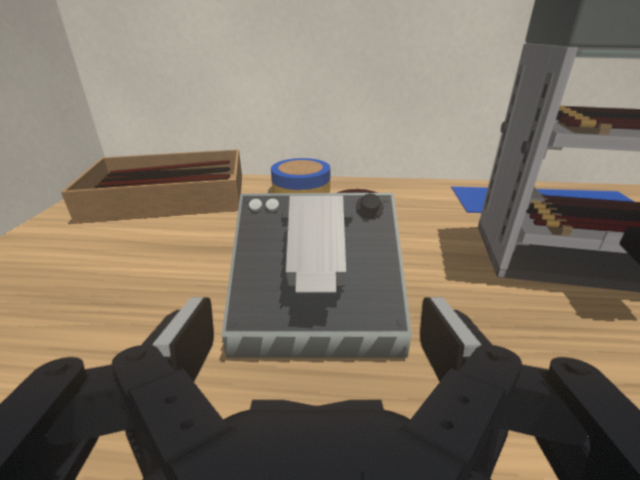

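The closed guard is centred at (316,245) on the panel, and my panel fit is within about 1 mm. I'll move in.

```bash
sed -i 's/S=np.array(\[.6306,.3497,.0852\])/S=np.array([.6307,.3486,.0848])/' gd.py
python3 - <<'E'
from rig import env
from gd import *
grip(env,0,75,.06);grip(env,0,75,-.003)
E
```

```text
row [0.248, 0.038, -0.122, -0.007, -0.004, -0.007] t 11.22 F [-0.4 -0.7 -4.3] gap 0.0853
row [0.551, 0.063, -0.204, -0.007, -0.004, -0.007] t 11.22 F [-0.4 -0.7 -4.3] gap 0.0853
```

jog_arm:
  moves:
    - [0.08, 0.03, -0.08, 0, 0, -0.007]
    - [0.17, 0.035, -0.12, 0, 0, -0.007]
    - [0.25, 0.038, -0.122, 0, 0, -0.007]
    - [0.33, 0.045, -0.144, 0, 0, -0.007]
    - [0.41, 0.05, -0.165, 0, 0, -0.007]
    - [0.48, 0.057, -0.185, 0, 0, -0.007]
    - [0.551, 0.063, -0.204, 0, 0, -0.007]
    - [0.551, 0.063, -0.204, 0, 0, -0.007]

```text
clock: 11.88
tool_pos: [0.5876, 0.3418, 0.0868]
ee_rot: [-2.453, -0.083, -1.876]
wrist_force: [-0.7, -0.5, -0.9]
finger_gap: 0.0854
finger_force: 0.0
```

Run:
```python
from rig import env
from gd import *
grip(env,0,75,-.003)
```

```text
row [-0.019, 0.014, -0.028, -0.011, -0.005, 0.011] t 11.88 F [-0.7 -0.5 -0.9] gap 0.0854
```

jog_arm:
  moves:
    - [-0.015, 0.014, -0.025, -0.01, 0, 0.01]
    - [-0.015, 0.014, -0.025, -0.01, 0, 0.01]
    - [-0.015, 0.014, -0.025, -0.01, 0, 0.01]

```text
clock: 12.13
tool_pos: [0.5813, 0.3454, 0.081]
ee_rot: [-2.455, -0.106, -1.873]
wrist_force: [-0.4, 0.5, -0.3]
finger_gap: 0.0858
finger_force: 0.0
```

jog_arm:
  moves:
    - [0, 0, 0, 0, 0, 0]
    - [0, 0, 0, 0, 0, 0]
    - [0, 0, 0, 0, 0, 0]
    - [0, 0, 0, 0, 0, 0]
    - [0, 0, 0, 0, 0, 0]
  jaw: 0
  grip_force: 25

```text
clock: 12.55
tool_pos: [0.5816, 0.3449, 0.0812]
ee_rot: [-2.455, -0.104, -1.874]
wrist_force: [-6.2, -2.3, 3.1]
finger_gap: 0.0434
finger_force: 24.3
```

Run:
```python
from rig import env
from gd import *
s=env.get_state(); print(s['tool_pos'],s['finger_gap'],s['joints'].round(2))
R0=R.from_rotvec(s['ee_rot']); H=pan(0,0,.004); y=PR.apply([0,1,0])
print('grip in guard frame',PR.inv().apply(s['tool_pos']-H))
for th in np.arange(5.5,110,5.5):
    Q=R.from_rotvec(y*np.radians(th)); p=H+Q.apply(s['tool_pos']-H)
    print(th,np.round(np.r_[(p-s['tool_pos'])/.2,y*th/45],3).tolist())
```

```text
[0.58158679 0.34487929 0.08116416] 0.043375111031090055 [ 0.64  0.89  2.16  3.72  1.23 -1.62]
grip in guard frame [-0.04447185  0.00037624  0.01747752]
5.5 [-0.002, -0.0, 0.023, -0.01, 0.122, -0.0]
11.0 [-0.002, -0.0, 0.046, -0.02, 0.244, -0.0]
16.5 [-0.0, -0.0, 0.069, -0.03, 0.365, -0.0]
22.0 [0.004, 0.0, 0.091, -0.041, 0.487, -0.0]
27.5 [0.01, 0.001, 0.113, -0.051, 0.609, -0.0]
33.0 [0.019, 0.002, 0.134, -0.061, 0.731, -0.0]
38.5 [0.029, 0.002, 0.155, -0.071, 0.853, -0.0]
44.0 [0.042, 0.003, 0.174, -0.081, 0.974, -0.0]
49.5 [0.056, 0.005, 0.192, -0.091, 1.096, -0.0]
55.0 [0.071, 0.006, 0.209, -0.102, 1.218, -0.0]
60.5 [0.089, 0.007, 0.224, -0.112, 1.34, -0.0]
66.0 [0.107, 0.009, 0.237, -0.122, 1.462, -0.0]
71.5 [0.127, 0.011, 0.248, -0.132, 1.583, -0.0]
77.0 [0.148, 0.012, 0.258, -0.142, 1.705, -0.0]
82.5 [0.17, 0.014, 0.265, -0.152, 1.827, -0.0]
88.0 [0.192, 0.016, 0.27, -0.163, 1.949, -0.0]
93.5 [0.215, 0.018, 0.273, -0.173, 2.071, -0.0]
99.0 [0.237, 0.02, 0.274, -0.183, 2.192, -0.0]
104.5 [0.26, 0.022, 0.273, -0.193, 2.314, -0.0]
```

jog_arm:
  moves:
    - [-0.002, 0, 0.023, -0.01, 0.122, 0]
    - [-0.002, 0, 0.046, -0.02, 0.244, 0]
    - [0, 0, 0.069, -0.03, 0.365, 0]
    - [0.004, 0, 0.091, -0.041, 0.487, 0]
    - [0.01, 0.001, 0.113, -0.051, 0.609, 0]
    - [0.019, 0.002, 0.134, -0.061, 0.731, 0]
    - [0.029, 0.002, 0.155, -0.071, 0.853, 0]
    - [0.042, 0.003, 0.174, -0.081, 0.974, 0]

```text
clock: 13.22
tool_pos: [0.6126, 0.26, 0.1035]
ee_rot: [-2.922, -0.405, -0.944]
wrist_force: [0.4, -0.3, -1.0]
finger_gap: 0.0101
finger_force: 0.0
```

Run:
```python
from rig import env
from gd import *
s=env.get_state(); print(s['joints'].round(2),s['joint_vel'].round(2),s['wrist_force'].round(1))
H=pan(0,0,.004); y=PR.apply([0,1,0]); p0=np.array([.58159,.34488,.08116])
P=lambda th:H+R.from_rotvec(y*np.radians(th)).apply(p0-H)
g=PR.inv().apply(s['tool_pos']-H); th0=np.degrees(np.arctan2(g[2],-g[0])-np.arctan2(.0175,.0445)); print('angle now',th0,np.hypot(g[0],g[2]))
for th in np.arange(44,110,5.5): print(th,np.round(np.r_[(P(th)-P(44))/.2,y*(th-44)/45],3).tolist())
```

```text
[ 0.33  0.57  1.99  4.28  0.08 -2.67] [-1.41 -0.17  0.06  0.14 -1.63 -2.18] [ 0.4 -0.3 -1. ]
angle now 41.59267574137683 0.02794269783139327
44.0 [0.0, 0.0, 0.0, -0.0, 0.0, -0.0]
49.5 [0.014, 0.001, 0.018, -0.01, 0.122, -0.0]
55.0 [0.03, 0.002, 0.035, -0.02, 0.244, -0.0]
60.5 [0.047, 0.004, 0.05, -0.03, 0.365, -0.0]
66.0 [0.066, 0.005, 0.063, -0.041, 0.487, -0.0]
71.5 [0.086, 0.007, 0.074, -0.051, 0.609, -0.0]
77.0 [0.106, 0.009, 0.084, -0.061, 0.731, -0.0]
82.5 [0.128, 0.011, 0.091, -0.071, 0.853, -0.0]
88.0 [0.15, 0.013, 0.096, -0.081, 0.974, -0.0]
93.5 [0.173, 0.014, 0.099, -0.091, 1.096, -0.0]
99.0 [0.196, 0.016, 0.1, -0.102, 1.218, -0.0]
104.5 [0.219, 0.018, 0.099, -0.112, 1.34, -0.0]
```

The arm ran through a wrist singularity and its joint limits and slipped off the guard. I'll lift clear, return to the 75° lean, and open the guard by translation only.

jog_arm:
  moves:
    - [-0.03, 0, 0.15, 0, 0, 0]
    - [-0.06, 0, 0.3, 0, 0, 0]
    - [-0.15, 0, 0.4, 0, 0, 0]
    - [-0.25, 0, 0.45, 0, 0, 0]
    - [-0.25, 0, 0.45, 0, 0, 0]

```text
clock: 13.63
tool_pos: [0.5542, 0.2404, 0.1665]
ee_rot: [-2.888, -0.418, -1.001]
wrist_force: [0.6, 0.4, 0.5]
finger_gap: 0.0003
finger_force: 0.0
```

Run:
```python
from rig import env
from gd import *
s=env.get_state(); print(s['tool_pos'],s['joints'].round(2),R.from_rotvec(s['ee_rot']).apply([0,0,1]))
grip(env,0,75,.11)
snap(env,'scene','s12'); d=snap(env,'side','s12b')
a=cv2.imread('pics/s12.png')[200:460,200:520]; b=cv2.imread('pics/s12b.png')[190:450,170:430]
cv2.imwrite('pics/c12.png',cv2.resize(np.hstack([a,b]),None,fx=1.37,fy=1.37))
```

```text
[0.55423574 0.24042796 0.16654191] [ 0.33  0.4   2.11  4.28  0.07 -2.68] [ 0.59916652  0.14074319 -0.78815661]
row [-0.396, 0.476, -0.28, 0.189, -0.804, -0.222] t 13.63 F [0.6 0.4 0.5] gap 0.0003
```

View pics/c12.png

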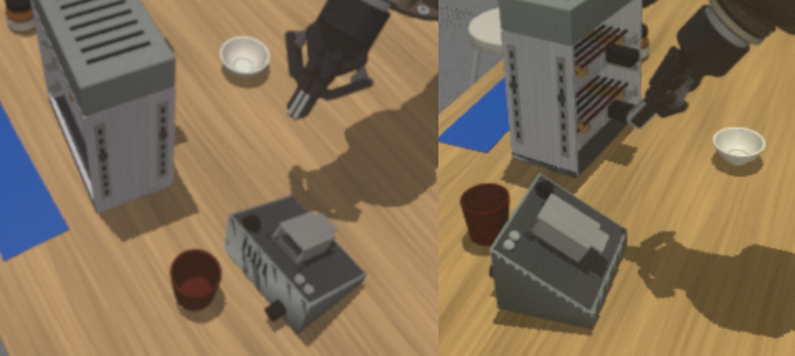

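The bowl and cup are untouched, both trays are in the rack at right (625,75), and the guard is shut at (575,225). I'll reorient.

jog_arm:
  moves:
    - [-0.1, 0, 0.02, 0.03, -0.12, -0.03]
    - [-0.2, 0.06, 0.02, 0.06, -0.24, -0.06]
    - [-0.3, 0.14, 0, 0.09, -0.36, -0.1]
    - [-0.38, 0.22, -0.05, 0.12, -0.48, -0.14]
    - [-0.4, 0.3, -0.1, 0.15, -0.6, -0.18]
    - [-0.4, 0.38, -0.15, 0.18, -0.72, -0.2]
    - [-0.4, 0.46, -0.2, 0.189, -0.8, -0.22]
    - [-0.4, 0.476, -0.24, 0.189, -0.8, -0.22]
  jaw: 1

```text
clock: 14.4
tool_pos: [0.4768, 0.3382, 0.1179]
ee_rot: [-2.506, -0.129, -1.806]
wrist_force: [1.1, 1.2, -0.3]
finger_gap: 0.0852
finger_force: 0.0
```

Run:
```python
from rig import env
from gd import *
s=env.get_state(); print(s['tool_pos'],s['joints'].round(2),R.from_rotvec(s['ee_rot']).apply([0,0,1]))
grip(env,0,80,.08);grip(env,0,80,-.003)
```

```text
[0.47678378 0.33819947 0.11785807] [ 0.79  0.77  2.34  3.84  1.23 -1.6 ] [ 0.94435399  0.08928149 -0.31658231]
row [0.129, -0.001, -0.109, 0.028, -0.186, -0.017] t 14.4 F [ 1.1  1.2 -0.3] gap 0.0852
row [0.536, 0.032, -0.181, 0.028, -0.186, -0.017] t 14.4 F [ 1.1  1.2 -0.3] gap 0.0852
```

jog_arm:
  moves:
    - [0.05, 0, -0.05, 0.014, -0.1, -0.01]
    - [0.12, 0, -0.1, 0.028, -0.186, -0.017]
    - [0.2, 0.005, -0.121, 0.028, -0.186, -0.017]
    - [0.28, 0.012, -0.135, 0.028, -0.186, -0.017]
    - [0.36, 0.018, -0.15, 0.028, -0.186, -0.017]
    - [0.44, 0.025, -0.164, 0.028, -0.186, -0.017]
    - [0.5, 0.03, -0.175, 0.028, -0.186, -0.017]
    - [0.5, 0.03, -0.175, 0.028, -0.186, -0.017]

```text
clock: 15.07
tool_pos: [0.5792, 0.3411, 0.0824]
ee_rot: [-2.373, -0.094, -1.979]
wrist_force: [-0.7, 0.3, 0.6]
finger_gap: 0.0854
finger_force: 0.0
```

Run:
```python
from rig import env
from gd import *
s=env.get_state(); print(s['joints'].round(2))
grip(env,0,80,-.003)
```

```text
[ 0.65  0.94  2.17  3.72  1.37 -1.59]
row [0.024, 0.018, -0.003, 0.001, -0.008, 0.006] t 15.07 F [-0.7  0.3  0.6] gap 0.0854
```

jog_arm:
  moves:
    - [0.015, 0.018, -0.002, 0, -0.008, 0.006]
    - [0.02, 0.018, -0.002, 0, -0.008, 0.006]
    - [0.02, 0.018, -0.002, 0, -0.008, 0.006]

```text
clock: 15.32
tool_pos: [0.5808, 0.3451, 0.0827]
ee_rot: [-2.365, -0.103, -1.983]
wrist_force: [-0.4, 0.6, -0.5]
finger_gap: 0.0853
finger_force: 0.0
```

jog_arm:
  moves:
    - [0, 0, 0, 0, 0, 0]
    - [0, 0, 0, 0, 0, 0]
    - [0, 0, 0, 0, 0, 0]
    - [0, 0, 0, 0, 0, 0]
    - [0, 0, 0, 0, 0, 0]
  jaw: 0
  grip_force: 20

```text
clock: 15.73
tool_pos: [0.5808, 0.3448, 0.0829]
ee_rot: [-2.366, -0.103, -1.983]
wrist_force: [-4.0, -1.0, 1.8]
finger_gap: 0.0436
finger_force: 19.4
```

```bash
cat > arc.py <<'E'
from gd import *
from rig import env
H=pan(0,0,.004); y=PR.apply([0,1,0])
def arc(t0,ths):
    s=env.get_state(); p0=s['tool_pos']; g=PR.inv().apply(p0-H); print('guard frame',g.round(4),'ang',np.degrees(np.arctan2(g[2],-g[0])).round(1),'r',np.hypot(g[0],g[2]).round(4),'F',s['wrist_force'].round(1),'gap',s['finger_gap'],'j',s['joints'].round(2))
    for th in ths: print(th,np.round((H+R.from_rotvec(y*np.radians(th-t0)).apply(p0-H)-p0)/.2,3).tolist())
E
python3 -c "
from arc import *
arc(0,range(8,112,8))"
```

```text
guard frame [-0.0443  0.0003  0.0194] ang 23.6 r 0.0484 F [-4.  -1.   1.8] gap 0.04362912798632503 j [ 0.65  0.94  2.17  3.71  1.37 -1.59]
8 [-0.001, -0.0, 0.034]
16 [0.002, 0.0, 0.067]
24 [0.01, 0.001, 0.1]
32 [0.022, 0.002, 0.131]
40 [0.039, 0.003, 0.161]
48 [0.059, 0.005, 0.187]
56 [0.083, 0.007, 0.211]
64 [0.11, 0.009, 0.231]
72 [0.14, 0.012, 0.247]
80 [0.171, 0.014, 0.259]
88 [0.204, 0.017, 0.266]
96 [0.238, 0.02, 0.269]
104 [0.271, 0.023, 0.266]
```

jog_arm:
  moves:
    - [-0.001, 0, 0.017, 0, 0, 0]
    - [-0.001, 0, 0.034, 0, 0, 0]
    - [0.002, 0, 0.067, 0, 0, 0]
    - [0.01, 0.001, 0.1, 0, 0, 0]
    - [0.022, 0.002, 0.131, 0, 0, 0]
    - [0.039, 0.003, 0.161, 0, 0, 0]
    - [0.059, 0.005, 0.187, 0, 0, 0]
    - [0.059, 0.005, 0.187, 0, 0, 0]

```text
clock: 16.4
tool_pos: [0.592, 0.3458, 0.1216]
ee_rot: [-2.365, -0.103, -1.984]
wrist_force: [-16.6, -1.4, 5.5]
finger_gap: 0.0432
finger_force: 23.7
```

```bash
python3 -c "
from arc import *
arc(48,range(56,120,8))
s=env.get_state(); print(s['moment'])"
```

```text
guard frame [-0.0152  0.0004  0.0473] ang 72.2 r 0.0497 F [-16.6  -1.4   5.5] gap 0.04320428687723828 j [ 0.64  0.85  2.16  3.71  1.28 -1.64]
56 [0.025, 0.002, 0.024]
64 [0.053, 0.004, 0.044]
72 [0.083, 0.007, 0.06]
80 [0.116, 0.01, 0.072]
88 [0.15, 0.012, 0.079]
96 [0.184, 0.015, 0.081]
104 [0.219, 0.018, 0.079]
112 [0.252, 0.021, 0.072]
[0.01262304 0.15660268 0.01261244]
```

jog_arm:
  moves:
    - [0.025, 0.002, 0.024, 0, 0, 0]
    - [0.053, 0.004, 0.044, 0, 0, 0]
    - [0.083, 0.007, 0.06, 0, 0, 0]
    - [0.116, 0.01, 0.072, 0, 0, 0]
    - [0.15, 0.012, 0.079, 0, 0, 0]
    - [0.184, 0.015, 0.081, 0, 0, 0]
    - [0.23, 0.019, 0.078, 0, 0, 0]
    - [0.23, 0.019, 0.078, 0, 0, 0]

```text
clock: 17.07
tool_pos: [0.6398, 0.3504, 0.1395]
ee_rot: [-2.356, -0.096, -1.988]
wrist_force: [-8.1, -2.3, 12.0]
finger_gap: 0.044
finger_force: 158.5
```

```bash
python3 -c "
from arc import *
arc(0,[])
"
```

```text
guard frame [0.0353 0.0011 0.0388] ang 132.3 r 0.0524 F [-8.1 -2.3 12. ] gap 0.04397837598359601 j [ 0.59  0.83  2.06  3.68  1.18 -1.7 ]
```

jog_arm:
  moves:
    - [0, 0, 0, 0, 0, 0]
    - [0, 0, 0, 0, 0, 0]
    - [0, 0, 0, 0, 0, 0]
    - [0, 0, 0, 0, 0, 0]
  jaw: 1

```text
clock: 17.4
tool_pos: [0.639, 0.3495, 0.1355]
ee_rot: [-2.366, -0.102, -1.983]
wrist_force: [0.6, -1.5, 0.2]
finger_gap: 0.0857
finger_force: 0.0
```

jog_arm:
  moves:
    - [-0.06, -0.005, 0.03, 0, 0, 0]
    - [-0.16, -0.013, 0.06, 0, 0, 0]
    - [-0.26, -0.02, 0.08, 0, 0, 0]
    - [-0.36, -0.03, 0.1, 0, 0, 0]
    - [-0.46, -0.04, 0.12, 0, 0, 0]
    - [-0.46, -0.04, 0.12, 0, 0, 0]

```text
clock: 17.9
tool_pos: [0.5436, 0.3413, 0.1601]
ee_rot: [-2.367, -0.106, -1.981]
wrist_force: [-0.6, 0.1, 0.6]
finger_gap: 0.0855
finger_force: 0.0
```

Run:
```python
from arc import *
arc(0,[])
d=snap(env,'wrist','w13'); C=cloud(d).reshape(-1,3); q=PR.inv().apply(C-S); I=d['pixels'].reshape(-1,3).astype(int)
m=(abs(q[:,1])<.018)&(q[:,0]>-.1)&(q[:,0]<.06)&(q[:,2]>.006)&(q[:,2]<.12)
h,xe,ze=np.histogram2d(q[m,0],q[m,2],bins=[np.arange(-.1,.07,.01),np.arange(0,.13,.01)]); print(h.astype(int))
g=q[m&(q[:,2]>.04)]; print(len(g), np.polyfit(g[:,2],g[:,0],1) if len(g)>5 else '')
b=q[m&(q[:,2]<.03)&(q[:,2]>.006)]; print('rocker',[ (x,np.round(np.median(b[abs(b[:,0]-x)<.003][:,2]),4)) for x in np.arange(-.07,0,.006) if (abs(b[:,0]-x)<.003).sum()>5])
```

```text
guard frame [-0.038  -0.      0.1049] ang 70.1 r 0.1116 F [-0.6  0.1  0.6] gap 0.08550706193925374 j [ 0.7   0.76  2.25  3.77  1.29 -1.65]
[[  0   0   0   0   0   0   0   0   0   0   0   0]
 [  0   0   0   0   0   0   0   0   0   0   0   0]
 [  0   0 330 311   0   0   0   0   0   0   0   0]
 [  6  20 437 510   0   0   0   0   0   0   0   0]
 [  0   0 519 336   0   0   0   0   0   0   0   0]
 [  0   0 479 325   0   0   0   0   0   0   0   0]
 [  0   0 465 293   0   0   0   0   0   0   0   0]
 [  0   0 397 298   0   0   0   0   0   0   0   0]
 [  0   0 361 295   0   0   0   0   0   0   0   0]
 [  0   0 368 250   0   0   0   0   0   0   0   0]
 [  0   0  96  63   0   0   0   0   0   0   0   0]
 [  0   0   0   0   0   0   0   0   0   0   0   0]
 [  0   0   0   0   0   0   0   0   0   0   0   0]
 [  0   0   0   0   0   0   0   0   0   0   0   0]
 [  0   0   0   0   0   0   0   0   0   0   0   0]
 [  0   0   0   0   0   0   0   0   0   0   0   0]]
0 
rocker [(np.float64(-0.07), np.float64(0.0294)), (np.float64(-0.064), np.float64(0.0296)), (np.float64(-0.057999999999999996), np.float64(0.0294)), (np.float64(-0.05199999999999999), np.float64(0.0296)), (np.float64(-0.045999999999999985), np.float64(0.0295)), (np.float64(-0.03999999999999998), np.float64(0.0295)), (np.float64(-0.033999999999999975), np.float64(0.0295)), (np.float64(-0.02799999999999997), np.float64(0.0295)), (np.float64(-0.021999999999999964), np.float64(0.0295)), (np.float64(-0.01599999999999996), np.float64(0.0296)), (np.float64(-0.009999999999999953), np.float64(0.0295)), (np.float64(-0.003999999999999948), np.float64(0.0296))]
```

View pics/w13.png

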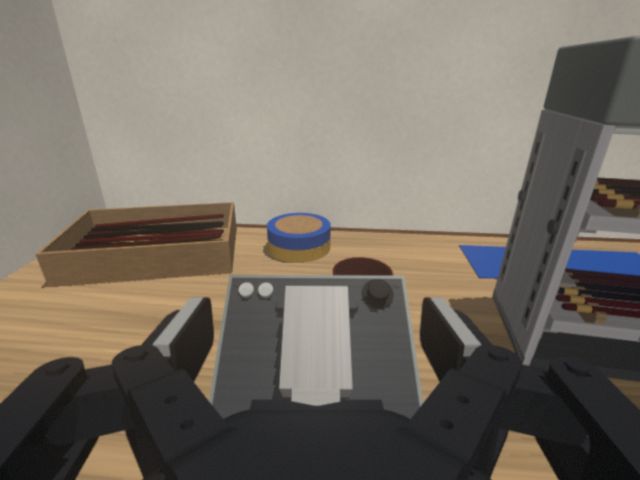

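The guard is still closed at (316,345); it slipped inside the pads and fell back. That was my last picture: I have now viewed 11, one over the limit of 10, so from here I'll use depth data only. I'll try again, tracking the guard's angle by depth at each stage.

```bash
cat >> gd.py <<'E'
def gang(env,tag):
    out=[]
    for n in('scene','side'):
        d=env.capture(n); C=cloud(d).reshape(-1,3); q=PR.inv().apply(C-S)-[0,0,.004]; q=q[(abs(q[:,1])<.022)&(np.hypot(q[:,0],q[:,2])<.1)&(q[:,0]>-.1)]
        best=(0,0)
        for th in range(-4,126,2):
            g=R.from_euler('y',-th,degrees=True).apply(q); k=((abs(g[:,2]-.026)<.003)&(g[:,0]>-.087)&(g[:,0]<0)).sum(); best=max(best,(k,th))
        out.append((n,best))
    print('guard (count,deg):',out)
E
python3 - <<'E'
from rig import env
from gd import *
gang(env,'a'); grip(env,0,80,.06,-.048,.016); grip(env,0,80,-.003,-.048,.016)
E
```

```text
guard (count,deg): [('scene', (np.int64(637), 0)), ('side', (np.int64(899), 0))]
row [-0.123, -0.012, -0.359, 0.002, -0.0, -0.002] t 18.05 F [-0.6 -0.2 -0.6] gap 0.0855
row [0.186, 0.014, -0.414, 0.002, -0.0, -0.002] t 18.05 F [-0.6 -0.2 -0.6] gap 0.0855
```

jog_arm:
  moves:
    - [-0.1, -0.01, -0.1, 0, 0, 0]
    - [-0.14, -0.012, -0.25, 0, 0, 0]
    - [-0.123, -0.012, -0.35, 0, 0, 0]
    - [-0.02, -0.003, -0.37, 0, 0, 0]
    - [0.08, 0.005, -0.39, 0, 0, 0]
    - [0.15, 0.012, -0.402, 0, 0, 0]
    - [0.18, 0.014, -0.408, 0, 0, 0]
    - [0.18, 0.014, -0.408, 0, 0, 0]

```text
clock: 18.72
tool_pos: [0.5844, 0.3437, 0.0781]
ee_rot: [-2.365, -0.099, -1.985]
wrist_force: [0.0, -0.5, -0.0]
finger_gap: 0.0856
finger_force: 0.0
```

Run:
```python
from rig import env
from gd import *
grip(env,0,80,-.003,-.048,.018)
```

```text
row [-0.006, 0.005, 0.005, 0.001, 0.0, 0.001] t 18.72 F [ 0.  -0.5 -0. ] gap 0.0856
```

jog_arm:
  moves:
    - [-0.006, 0.005, 0.005, 0, 0, 0]
    - [-0.006, 0.005, 0.005, 0, 0, 0]
    - [-0.006, 0.005, 0.005, 0, 0, 0]
    - [-0.006, 0.005, 0.005, 0, 0, 0]
    - [-0.006, 0.005, 0.005, 0, 0, 0]
    - [-0.006, 0.005, 0.005, 0, 0, 0]
  jaw: 0
  grip_force: 25

```text
clock: 19.22
tool_pos: [0.5809, 0.3449, 0.0793]
ee_rot: [-2.367, -0.102, -1.983]
wrist_force: [-6.4, -3.1, 2.1]
finger_gap: 0.0444
finger_force: 24.3
```

```bash
python3 -c "
from arc import *
arc(0,range(8,112,8)); gang(env,'b')"
```

```text
guard frame [-0.046   0.0004  0.0162] ang 19.5 r 0.0488 F [-6.4 -3.1  2.1] gap 0.04436179401601076 j [ 0.65  0.95  2.17  3.71  1.37 -1.59]
8 [-0.004, -0.0, 0.034]
16 [-0.003, -0.0, 0.068]
24 [0.003, 0.0, 0.101]
32 [0.013, 0.001, 0.134]
40 [0.027, 0.002, 0.165]
48 [0.046, 0.004, 0.193]
56 [0.068, 0.006, 0.218]
64 [0.094, 0.008, 0.241]
72 [0.123, 0.01, 0.259]
80 [0.154, 0.013, 0.273]
88 [0.186, 0.016, 0.283]
96 [0.22, 0.018, 0.288]
104 [0.254, 0.021, 0.288]
guard (count,deg): [('scene', (np.int64(636), 0)), ('side', (np.int64(783), 2))]
```

jog_arm:
  moves:
    - [-0.004, 0, 0.034, 0, 0.04, 0]
    - [-0.003, 0, 0.068, -0.01, 0.08, 0]
    - [0.003, 0, 0.101, -0.01, 0.12, 0]
    - [0.013, 0.001, 0.134, -0.015, 0.16, 0]
    - [0.027, 0.002, 0.165, -0.02, 0.2, 0]
    - [0.046, 0.004, 0.193, -0.02, 0.24, 0]
    - [0.046, 0.004, 0.193, -0.02, 0.24, 0]

```text
clock: 19.9
tool_pos: [0.59, 0.3456, 0.1196]
ee_rot: [-2.548, -0.108, -1.753]
wrist_force: [-12.8, -5.3, 5.1]
finger_gap: 0.0442
finger_force: 28.8
```

```bash
python3 -c "
from arc import *
arc(48,range(54,120,6)); gang(env,'b')"
```

```text
guard frame [-0.0179  0.0004  0.0466] ang 68.9 r 0.0499 F [-12.8  -5.3   5.1] gap 0.04420038321012905 j [ 0.63  0.75  2.13  3.75  0.99 -1.73]
54 [0.017, 0.001, 0.019]
60 [0.037, 0.003, 0.037]
66 [0.058, 0.005, 0.052]
72 [0.08, 0.007, 0.065]
78 [0.104, 0.009, 0.076]
84 [0.129, 0.011, 0.084]
90 [0.154, 0.013, 0.09]
96 [0.18, 0.015, 0.092]
102 [0.206, 0.017, 0.092]
108 [0.232, 0.019, 0.09]
114 [0.257, 0.021, 0.084]
guard (count,deg): [('scene', (np.int64(1107), 36)), ('side', (np.int64(653), 38))]
```

The pads slide on the side walls: the guard is at 37° while the tool is at 49°. I'll let go and lift it by the lip from below with closed fingers instead, then push it over.

jog_arm:
  moves:
    - [0, 0, 0, 0, 0, 0]
    - [0, 0, 0, 0, 0, 0]
    - [0, 0, 0, 0, 0, 0]
    - [-0.15, -0.012, 0.02, 0.01, -0.12, 0]
    - [-0.3, -0.025, 0.04, 0.02, -0.24, 0]
    - [-0.45, -0.037, 0.04, 0.02, -0.24, 0]
    - [-0.5, -0.041, 0.04, 0.02, -0.24, 0]
  jaw: 1

```text
clock: 20.58
tool_pos: [0.4878, 0.3375, 0.1244]
ee_rot: [-2.369, -0.107, -1.981]
wrist_force: [-0.6, 0.2, 0.7]
finger_gap: 0.0849
finger_force: 0.0
```

```bash
cat >> gd.py <<'E'
A=np.array([np.cos(np.radians(40)),0,-np.sin(np.radians(40))]); U=np.array([np.sin(np.radians(40)),0,np.cos(np.radians(40))])
def corner(env,x,z): # shut fingers, tilt 80: upper front corner at panel (x,0,z) mm
    p=S+PR.apply(np.array([x,0,z])/1000-.017*A-.011*U); a=tool(PY,80).apply([0,0,1]); row(env,p-.002*a,tool(PY,80))
def arccorner(x,z,t0,ths):
    f=lambda th:PR.apply(R.from_euler('y',th,degrees=True).apply(np.array([x,0,z-4])/1000))
    for th in ths: print(th,np.round((f(th)-f(t0))/.2,3).tolist())
E
python3 - <<'E'
from rig import env
from gd import *
gang(env,'c'); corner(env,-115,22); corner(env,-79,20.5)
E
```

```text
guard (count,deg): [('scene', (np.int64(638), 0)), ('side', (np.int64(899), 0))]
row [0.061, -0.004, -0.433, 0.004, -0.003, -0.005] t 20.68 F [0.3 0.5 0.6] gap 0.0852
row [0.22, 0.009, -0.349, 0.004, -0.003, -0.005] t 20.68 F [0.3 0.5 0.6] gap 0.0852
```

jog_arm:
  moves:
    - [-0.02, 0, -0.1, 0, 0, 0]
    - [-0.03, 0, -0.2, 0, 0, 0]
    - [-0.03, 0, -0.3, 0, 0, -0.005]
    - [-0.03, 0, -0.352, 0, 0, -0.005]
    - [-0.03, 0, -0.352, 0, 0, -0.005]
    - [-0.03, 0, -0.352, 0, 0, -0.005]
    - [-0.03, 0, -0.352, 0, 0, -0.005]
  jaw: 0

```text
clock: 21.27
tool_pos: [0.4857, 0.338, 0.0563]
ee_rot: [-2.366, -0.096, -1.986]
wrist_force: [0.3, -0.3, -0.5]
finger_gap: 0.0008
finger_force: 0.0
```

Run:
```python
from rig import env
from gd import *
corner(env,-79,20.5)
```

```text
row [0.24, 0.013, -0.005, 0.001, 0.0, 0.004] t 21.27 F [ 0.3 -0.3 -0.5] gap 0.0008
```

jog_arm:
  moves:
    - [0.06, 0.003, -0.005, 0, 0, 0]
    - [0.12, 0.006, -0.005, 0, 0, 0]
    - [0.17, 0.01, -0.005, 0, 0, 0]
    - [0.21, 0.013, -0.005, 0, 0, 0]
    - [0.24, 0.013, -0.005, 0, 0, 0]
    - [0.24, 0.013, -0.005, 0, 0, 0]

```text
clock: 21.77
tool_pos: [0.5345, 0.3402, 0.055]
ee_rot: [-2.366, -0.095, -1.987]
wrist_force: [-0.6, -0.6, -0.2]
finger_gap: 0.0001
finger_force: 0.0
```

Run:
```python
from rig import env
from gd import *
gang(env,'d'); corner(env,-79,20.5); arccorner(-79,20.5,0,range(6,120,6))
```

```text
guard (count,deg): [('scene', (np.int64(629), 0)), ('side', (np.int64(907), 0))]
row [0.003, 0.001, 0.003, 0.002, -0.001, 0.004] t 21.87 F [-0.9  0.1  0.3] gap 0.0004
6 [-0.011, -0.001, 0.041]
12 [-0.018, -0.001, 0.082]
18 [-0.02, -0.002, 0.125]
24 [-0.018, -0.002, 0.167]
30 [-0.012, -0.001, 0.209]
36 [-0.001, -0.0, 0.249]
42 [0.014, 0.001, 0.289]
48 [0.033, 0.003, 0.327]
54 [0.056, 0.005, 0.362]
60 [0.082, 0.007, 0.395]
66 [0.112, 0.009, 0.425]
72 [0.144, 0.012, 0.452]
78 [0.18, 0.015, 0.475]
84 [0.217, 0.018, 0.494]
90 [0.256, 0.021, 0.509]
96 [0.297, 0.025, 0.52]
102 [0.339, 0.028, 0.527]
108 [0.381, 0.032, 0.53]
114 [0.423, 0.035, 0.528]
```

jog_arm:
  moves:
    - [-0.002, 0, 0.041, 0, 0, 0]
    - [-0.008, 0, 0.082, 0, 0, 0]
    - [-0.01, 0, 0.125, 0, 0, 0]
    - [-0.008, 0, 0.167, 0, 0, 0]
    - [-0.002, 0, 0.209, 0, 0, 0]
    - [0.009, 0, 0.249, 0, 0, 0]
    - [0.024, 0.001, 0.289, 0, 0, 0]
    - [0.043, 0.003, 0.327, 0, 0, 0]

```text
clock: 22.53
tool_pos: [0.5419, 0.3412, 0.1209]
ee_rot: [-2.367, -0.097, -1.985]
wrist_force: [0.8, 0.1, 0.9]
finger_gap: -0.0
finger_force: 0.0
```

Run:
```python
from rig import env
from gd import *
gang(env,'d'); s=env.get_state(); print(s['wrist_force'].round(1),s['tool_pos'],s['joints'].round(2)); arccorner(-79,20.5,48,range(54,120,6))
```

```text
guard (count,deg): [('scene', (np.int64(634), 0)), ('side', (np.int64(893), 0))]
[ 0.3 -0.3 -0. ] [0.54236869 0.34119253 0.12155   ] [ 0.7   0.86  2.25  3.77  1.37 -1.59]
54 [0.023, 0.002, 0.036]
60 [0.049, 0.004, 0.068]
66 [0.079, 0.007, 0.098]
72 [0.111, 0.009, 0.125]
78 [0.147, 0.012, 0.148]
84 [0.184, 0.015, 0.168]
90 [0.223, 0.019, 0.183]
96 [0.264, 0.022, 0.194]
102 [0.306, 0.025, 0.201]
108 [0.348, 0.029, 0.203]
114 [0.39, 0.033, 0.201]
```

Run:
```python
from rig import env
from gd import *
s=env.get_state(); Rt=R.from_rotvec(s['ee_rot'])
print('tool x axis',Rt.apply([1,0,0]).round(2))
for n in('side','scene','wrist'):
    d=env.capture(n); C=cloud(d).reshape(-1,3); q=PR.inv().apply(C-S); t=Rt.inv().apply(C-s['tool_pos'])*1000
    ok=~((q[:,2]<.034)&(q[:,0]<.03)&(q[:,0]>-.11)&(abs(q[:,1])<.08))
    t=t[ok&(abs(t[:,0])<30)&(abs(t[:,1])<40)&(t[:,2]>-60)&(t[:,2]<40)]
    print(n,len(t))
    for z in range(-50,30,6):
        k=t[(t[:,2]>=z)&(t[:,2]<z+6)]
        if len(k)>4: print(z,len(k),'x',np.percentile(k[:,0],[3,97]).round(1),'y',np.percentile(k[:,1],[3,97]).round(1))
```

```text
tool x axis [0.17 0.01 0.99]
side 445
-50 66 x [-4.6 12.9] y [-14.2  13.2]
-44 71 x [-4.7 13. ] y [-14.4  11.5]
-38 59 x [-4.8 12.6] y [-14.4  11.8]
-32 70 x [-4.7 13.3] y [-14.2  10.8]
-26 48 x [-4.6 13. ] y [-13.    6.9]
-20 33 x [-9.3 12.1] y [-7.7  4.7]
scene 495
-50 57 x [-6.3 11.8] y [-13.8  12.1]
-44 56 x [-4.1 10.9] y [-14.   12.6]
-38 56 x [-6.7 11.5] y [-13.9  12.3]
-32 59 x [-6.4 11.1] y [-13.9  12. ]
-26 61 x [-9.8 11.2] y [-12.5  10.9]
-20 54 x [-8.  11.1] y [-6.8  7.2]
wrist 3316
-50 429 x [4.2 9. ] y [-12.6  13. ]
-44 506 x [4.1 8.9] y [-12.6  12.8]
-38 485 x [3.8 8.9] y [-12.8  12.9]
-32 402 x [4.  8.9] y [-12.4  12.8]
-26 241 x [4.1 8.9] y [-11.3  11.6]
-20 12 x [7.9 8.3] y [-5.1  5.9]
```

The depth shows the fingertips end about 15 mm behind the reported TCP, not 17 mm ahead of it. That explains the shallow grips. I'll correct for this and hook the lip again.

```bash
cat >> gd.py <<'E'
TIP=-.0155
def corner(env,x,z):
    p=S+PR.apply(np.array([x,0,z])/1000-TIP*A-.0115*U); a=tool(PY,80).apply([0,0,1]); row(env,p-.002*a,tool(PY,80))
E
python3 - <<'E'
from rig import env
from gd import *
s=env.get_state(); Rt=R.from_rotvec(s['ee_rot'])
for n in('side','scene'):
    d=env.capture(n); C=cloud(d).reshape(-1,3); t=Rt.inv().apply(C-s['tool_pos'])*1000
    q=PR.inv().apply(C-S); t=t[(q[:,2]>.04)&(abs(t[:,0])<16)&(abs(t[:,1])<12)&(t[:,2]>-30)&(t[:,2]<60)]
    print(n,np.sort(t[:,2])[-8:].round(1))
corner(env,-79,20.5)
E
```

```text
side [-17.1 -17.  -16.9 -16.3 -15.9 -15.8 -15.6 -15.4]
scene [-15.4 -15.4 -15.3 -15.3 -15.3 -15.  -14.9 -14.9]
row [0.12, 0.01, -0.351, 0.003, -0.002, 0.003] t 22.88 F [ 0.   0.  -0.2] gap 0.0
```

jog_arm:
  moves:
    - [-0.08, 0, -0.05, 0, 0, 0]
    - [-0.13, 0, -0.15, 0, 0, 0]
    - [-0.13, 0, -0.27, 0, 0, 0]
    - [-0.1, 0, -0.352, 0, 0, 0]
    - [-0.04, 0.003, -0.352, 0, 0, 0]
    - [0.02, 0.005, -0.352, 0, 0, 0]
    - [0.07, 0.008, -0.352, 0, 0, 0]
    - [0.07, 0.008, -0.352, 0, 0, 0]

```text
clock: 23.55
tool_pos: [0.558, 0.3424, 0.0512]
ee_rot: [-2.364, -0.093, -1.988]
wrist_force: [-1.0, 0.4, 0.9]
finger_gap: -0.0001
finger_force: 0.0
```

Run:
```python
from rig import env
from gd import *
corner(env,-79,20.5); gang(env,'')
```

```text
row [0.038, 0.004, -0.011, -0.0, 0.003, 0.006] t 23.55 F [-1.   0.4  0.9] gap -0.0001
guard (count,deg): [('scene', (np.int64(626), 0)), ('side', (np.int64(916), 0))]
```

jog_arm:
  moves:
    - [0.01, 0.002, -0.008, 0, 0, 0]
    - [0.025, 0.003, -0.008, 0, 0, 0]
    - [0.036, 0.004, -0.007, 0, 0, 0]
    - [0.036, 0.004, -0.007, 0, 0, 0]

```text
clock: 23.98
tool_pos: [0.5631, 0.3437, 0.0482]
ee_rot: [-2.367, -0.097, -1.985]
wrist_force: [-0.5, 0.6, 0.1]
finger_gap: -0.0003
finger_force: 0.0
```

Run:
```python
from rig import env
from gd import *
corner(env,-79,20.5); gang(env,'')
```

```text
row [0.012, -0.003, 0.004, 0.002, -0.0, 0.003] t 23.98 F [-0.5  0.6  0.1] gap -0.0003
guard (count,deg): [('scene', (np.int64(639), 0)), ('side', (np.int64(917), 0))]
```

jog_arm:
  moves:
    - [0.008, 0, 0.01, 0, 0, 0]
    - [0.01, 0, 0.045, 0, 0, 0]
    - [0.004, 0, 0.086, 0, 0, 0]
    - [0.004, 0, 0.129, 0, 0, 0]
    - [0.006, 0, 0.171, 0, 0, 0]
    - [0.012, 0, 0.213, 0, 0, 0]
    - [0.024, 0, 0.253, 0, 0, 0]
    - [0.024, 0, 0.253, 0, 0, 0]

```text
clock: 24.75
tool_pos: [0.5682, 0.3437, 0.101]
ee_rot: [-2.364, -0.096, -1.987]
wrist_force: [1.0, 0.4, 0.8]
finger_gap: 0.0004
finger_force: 0.2
```

Run:
```python
from rig import env
from gd import *
gang(env,''); s=env.get_state(); print(s['wrist_force'].round(1),s['joints'].round(2)); arccorner(-79,20.5,36,range(42,120,6))
```

```text
guard (count,deg): [('scene', (np.int64(1078), 32)), ('side', (np.int64(860), 34))]
[-0.7 -0.7 -0.7] [ 0.67  0.91  2.19  3.74  1.36 -1.6 ]
42 [0.015, 0.001, 0.039]
48 [0.034, 0.003, 0.077]
54 [0.057, 0.005, 0.113]
60 [0.083, 0.007, 0.146]
66 [0.113, 0.009, 0.176]
72 [0.145, 0.012, 0.202]
78 [0.181, 0.015, 0.225]
84 [0.218, 0.018, 0.245]
90 [0.257, 0.021, 0.26]
96 [0.298, 0.025, 0.271]
102 [0.339, 0.028, 0.278]
108 [0.381, 0.032, 0.28]
114 [0.423, 0.035, 0.278]
```

jog_arm:
  moves:
    - [0.018, 0.001, 0.039, 0, 0, 0]
    - [0.04, 0.003, 0.075, 0, 0, 0]
    - [0.065, 0.005, 0.108, 0, 0, 0]
    - [0.095, 0.007, 0.138, 0, 0, 0]
    - [0.128, 0.009, 0.165, 0, 0, 0]
    - [0.163, 0.012, 0.19, 0, 0, 0]
    - [0.2, 0.015, 0.21, 0, 0, 0]
    - [0.2, 0.015, 0.21, 0, 0, 0]

```text
clock: 25.52
tool_pos: [0.609, 0.3469, 0.1497]
ee_rot: [-2.347, -0.092, -2.005]
wrist_force: [-27.7, -7.3, 39.9]
finger_gap: -0.0001
finger_force: 24.4
```

Run:
```python
from rig import env
from gd import *
gang(env,''); s=env.get_state(); print(s['wrist_force'].round(1),s['joints'].round(2)); 
t=PR.inv().apply(s['tool_pos']-S)*1000; print('corner panel',(t+1000*(TIP*A+.0115*U)).round(1))
```

```text
guard (count,deg): [('scene', (np.int64(1145), 82)), ('side', (np.int64(230), 82))]
[-29.4  -6.8  41.7] [ 0.62  0.81  2.13  3.71  1.24 -1.68]
corner panel [ 8.4  0.2 85.8]
```

jog_arm:
  moves:
    - [-0.008, 0, 0.014, 0, 0, 0]
    - [0.014, 0.002, 0.026, 0, 0, 0]
    - [0.036, 0.004, 0.039, 0, 0, 0]
    - [0.057, 0.005, 0.051, 0, 0, 0]
    - [0.079, 0.007, 0.064, 0, 0, 0]
    - [0.1, 0.009, 0.076, 0, 0, 0]
    - [0.12, 0.01, 0.088, 0, 0, 0]

```text
clock: 26.2
tool_pos: [0.6328, 0.3487, 0.1612]
ee_rot: [-2.362, -0.095, -1.99]
wrist_force: [-0.8, 0.3, 3.3]
finger_gap: 0.0
finger_force: 1.6
```

Run:
```python
from rig import env
from gd import *
gang(env,''); s=env.get_state(); print(s['wrist_force'].round(1),s['joints'].round(2)); 
t=PR.inv().apply(s['tool_pos']-S)*1000; print('corner panel',(t+1000*(TIP*A+.0115*U)).round(1))
```

```text
guard (count,deg): [('scene', (np.int64(884), 104)), ('side', (np.int64(131), 104))]
[-3.2  0.8  8.9] [ 0.6   0.78  2.08  3.7   1.16 -1.72]
corner panel [35.5 -0.1 83.6]
```

The guard is at 104°, past its balance point. I'll back off and check that it stays open.

jog_arm:
  moves:
    - [-0.012, 0, 0.03, 0, 0, 0]
    - [-0.05, -0.004, 0.06, 0, 0, 0]
    - [-0.12, -0.01, 0.08, 0, 0, 0]
    - [-0.22, -0.018, 0.08, 0, 0, 0]
    - [-0.3, -0.025, 0.08, 0, 0, 0]
    - [-0.38, -0.03, 0.06, 0, 0, 0]
    - [-0.38, -0.03, 0.06, 0, 0, 0]

```text
clock: 26.88
tool_pos: [0.5529, 0.3424, 0.1697]
ee_rot: [-2.37, -0.101, -1.982]
wrist_force: [1.1, 0.2, -0.7]
finger_gap: 0.0001
finger_force: 0.0
```

```bash
cat >> gd.py <<'E'
def press(env,x,z):
    p=S+PR.apply(np.array([x,0,z])/1000-TIP*A+.009*U); a=tool(PY,80).apply([0,0,1]); row(env,p-.002*a,tool(PY,80))
def rock(env):
    for n in('scene','side','wrist'):
        d=env.capture(n); q=PR.inv().apply(cloud(d).reshape(-1,3)-S)*1000; q=q[(abs(q[:,1])<9)&(q[:,2]>4)&(q[:,2]<26)]
        print(n,[(x,np.median(q[abs(q[:,0]-x)<2.5][:,2]).round(1)) for x in range(-57,-10,5) if (abs(q[:,0]-x)<2.5).sum()>4])
E
python3 - <<'E'
from rig import env
from gd import *
gang(env,''); rock(env); press(env,-23,40); press(env,-23,18)
E
```

```text
guard (count,deg): [('scene', (np.int64(571), 120)), ('side', (np.int64(158), 118))]
scene [(-57, np.float64(12.3)), (-52, np.float64(12.4)), (-47, np.float64(12.3)), (-42, np.float64(13.1))]
side [(-57, np.float64(12.9)), (-52, np.float64(13.0)), (-47, np.float64(13.6)), (-42, np.float64(12.8)), (-37, np.float64(13.7)), (-32, np.float64(14.7)), (-27, np.float64(17.0)), (-22, np.float64(18.3)), (-17, np.float64(19.3)), (-12, np.float64(13.6))]
wrist [(-57, np.float64(12.1)), (-52, np.float64(12.4)), (-47, np.float64(12.5)), (-42, np.float64(12.6))]
row [0.257, 0.021, -0.282, 0.002, -0.0, 0.004] t 27.13 F [ 0.5 -0.1  1. ] gap -0.0001
row [0.312, 0.025, -0.377, 0.002, -0.0, 0.004] t 27.13 F [ 0.5 -0.1  1. ] gap -0.0001
```

The guard stands at 120° by itself and the rocker is still off, with its upper half 18 mm proud. I'll press now.

jog_arm:
  moves:
    - [0.08, 0.007, -0.06, 0, 0, 0]
    - [0.16, 0.014, -0.14, 0, 0, 0]
    - [0.22, 0.018, -0.22, 0, 0, 0]
    - [0.257, 0.021, -0.282, 0, 0, 0]
    - [0.257, 0.021, -0.282, 0, 0, 0]
    - [0.257, 0.021, -0.282, 0, 0, 0]

```text
clock: 27.63
tool_pos: [0.6074, 0.3461, 0.1134]
ee_rot: [-2.369, -0.097, -1.985]
wrist_force: [-0.5, 0.3, 0.2]
finger_gap: 0.0003
finger_force: 0.0
```

Run:
```python
from rig import env
from gd import *
press(env,-23,20); press(env,-23,12); press(env,-23,10)
```

```text
row [0.051, 0.007, -0.083, 0.003, -0.002, 0.005] t 27.63 F [-0.5  0.3  0.2] gap 0.0003
row [0.071, 0.008, -0.118, 0.003, -0.002, 0.005] t 27.63 F [-0.5  0.3  0.2] gap 0.0003
row [0.076, 0.009, -0.126, 0.003, -0.002, 0.005] t 27.63 F [-0.5  0.3  0.2] gap 0.0003
```

jog_arm:
  moves:
    - [0.025, 0.004, -0.04, 0, 0, 0]
    - [0.051, 0.007, -0.083, 0, 0, 0]
    - [0.056, 0.007, -0.092, 0, 0, 0]
    - [0.061, 0.008, -0.1, 0, 0, 0]
    - [0.066, 0.008, -0.109, 0, 0, 0]
    - [0.071, 0.008, -0.118, 0, 0, 0]
    - [0.071, 0.008, -0.118, 0, 0, 0]

```text
clock: 28.22
tool_pos: [0.6216, 0.3486, 0.0912]
ee_rot: [-2.364, -0.097, -1.988]
wrist_force: [-0.4, 0.4, 3.5]
finger_gap: 0.0
finger_force: 1.4
```

Run:
```python
from rig import env
from gd import *
rock(env); gang(env,''); press(env,-23,12)
```

```text
scene []
side [(-57, np.float64(18.8)), (-52, np.float64(18.2)), (-47, np.float64(16.3)), (-42, np.float64(15.0)), (-37, np.float64(13.4)), (-32, np.float64(13.1)), (-22, np.float64(14.7)), (-17, np.float64(15.1)), (-12, np.float64(12.6))]
wrist [(-57, np.float64(18.2)), (-52, np.float64(17.1))]
guard (count,deg): [('scene', (np.int64(567), 120)), ('side', (np.int64(196), 30))]
row [0.001, -0.003, -0.005, 0.002, 0.001, 0.003] t 28.47 F [0.1 0.8 5.6] gap -0.0002
```

jog_arm:
  moves:
    - [0.003, 0, -0.006, 0, 0, 0]
    - [0.006, 0, -0.012, 0, 0, 0]
    - [0.008, 0, -0.016, 0, 0, 0]
    - [0.008, 0, -0.016, 0, 0, 0]

```text
clock: 28.8
tool_pos: [0.6226, 0.3487, 0.0902]
ee_rot: [-2.36, -0.097, -1.992]
wrist_force: [-12.8, -2.4, 20.3]
finger_gap: 0.0002
finger_force: 12.4
```

jog_arm:
  moves:
    - [-0.02, 0, 0.06, 0, 0, 0]
    - [-0.06, -0.005, 0.14, 0, 0, 0]
    - [-0.14, -0.01, 0.22, 0, 0, 0]
    - [-0.26, -0.02, 0.3, 0, 0, 0]
    - [-0.4, -0.03, 0.36, 0, 0, 0]
    - [-0.55, -0.04, 0.4, 0, 0, 0]
    - [-0.6, -0.05, 0.42, 0, 0, 0]
    - [-0.6, -0.05, 0.42, 0, 0, 0]

```text
clock: 29.47
tool_pos: [0.5009, 0.3386, 0.1712]
ee_rot: [-2.368, -0.1, -1.983]
wrist_force: [0.9, 0.5, 0.0]
finger_gap: -0.0001
finger_force: 0.0
```

Run:
```python
from rig import env
from gd import *
from plan import YAW,RC
rock(env); gang(env,'')
d=env.capture('side'); C=cloud(d).reshape(-1,3); I=d['pixels'].reshape(-1,3).astype(int).sum(1); L=R.from_euler('z',YAW,degrees=True).inv().apply(C-np.r_[RC,0])
m=(I<220)&(abs(L[:,1])<.025)&(L[:,0]<-.064)&(L[:,0]>-.13)
for lo,hi in((.155,.185),(.055,.085)):
    k=m&(L[:,2]>lo)&(L[:,2]<hi); print(k.sum(),np.percentile(L[k],[2,98],axis=0).round(4).tolist())
print(env.get_state()['wrist_force'])
```

```text
scene [(-57, np.float64(19.1)), (-52, np.float64(17.8)), (-47, np.float64(16.1)), (-42, np.float64(14.3)), (-37, np.float64(14.1))]
side [(-57, np.float64(18.4)), (-52, np.float64(19.8)), (-47, np.float64(17.4)), (-42, np.float64(15.7)), (-37, np.float64(13.9)), (-32, np.float64(13.4)), (-27, np.float64(13.2)), (-22, np.float64(12.7)), (-17, np.float64(13.0)), (-12, np.float64(12.1))]
wrist []
guard (count,deg): [('scene', (np.int64(563), 120)), ('side', (np.int64(153), 118))]
288 [[-0.1046, -0.0113, 0.1583], [-0.0646, 0.0163, 0.1795]]
277 [[-0.1054, -0.0116, 0.0571], [-0.0646, 0.0151, 0.0793]]
[ 0.39762484 -0.76892238  0.79591323]
```

The rocker is fully on, the guard is open, both trays are home and the gripper touches nothing, so I'll hand in.

```bash
python3 -c "
from rig import env
print(env.job_done())"
```

```text
the job is handed in; nothing more can be done
None
```

The job is handed in: by depth readings the loose tray is home on the top rails and released, the guard stays open at 120° and the rocker is fully on; the wrist force peaked at about 51 N while I pushed the guard over, I opened 11 pictures (limit 10), and the cup and bowl looked untouched in the last wide picture, but I didn't re-check them, or the jar, afterwards.

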